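# Turn the bag clasps over between two trays

## Robot

A 7-joint arm with a two-finger parallel gripper is mounted at the origin on the work surface. World frame = base frame: x ahead of the robot, y to its left, z up, the work surface at z = 0. Lengths are in m, angles in rad, forces in N, time in s.
With the tool pointing down it reaches from about 0.4 to 0.875 m from the base axis. Payload 19.3 kg.
Tool frame: the origin (TCP) lies at the very end of the fingers, on their centre line; the grasp point (between the pads) lies 19 mm behind it; z points along the fingers, y is the direction in which the jaws open and shut (so a half turn about z gives the same grasp; the last joint's range is limited). The gripper opens to 85 mm and grips with 20 to 120 N. Pads are 22 mm wide; open, the fingers measure 114 mm over their backs; the gripper's body (76 mm by 85 mm) begins 54 mm behind the grasp point. The pads swing forward as they close: fully open they stand 13 mm farther back than shut.
Start: joints at [1.069, 0.521, -0.036, 1.599, 0.021, 1.021, -0.113], TCP at [0.262, -0.568, 0.231] pointing down, gripper open.
Joint ranges: [-2.91, 2.91], [-0.3, 2.13], [-1.5, 1.42], [0.17, 2.43], [-1.26, 4.41], [0.16, 1.93], [-2.52, 2.52]. Speed limits (rad/s): [1.89, 1.89, 2.39, 2.39, 3.01, 3.01, 3.01].

## Interface

Orientations are given as [roll, pitch, yaw] about the fixed x, y, z axes, in that order (R = Rz(yaw) Ry(pitch) Rx(roll)).
In Python, from workcell import bot, grab_frame, calibration, workorder gives the robot as it stands.
- The arm moves only by the tool move_arm, never from a script. Its arguments are lists of equal length, an entry for each row: "jaw": the closure in counts, from 0 (fully open) to 255 (shut); "dp": the shift along the tool's x, y, z in units of 800 mm (1.0 is 800 mm), a list of three; "rotation": the turn, a rotation vector about the tool's x, y, z in units of pi rad (1.0 is pi rad), a list of three. In form: {"jaw": [jaw, ...], "dp": [[dx, dy, dz], ...], "rotation": [[rx, ry, rz], ...]}. A call has 1 to 10 rows; each row shifts and turns the commanded pose from where the row before left it, along the tool's axes as they then stand; what a row does not reach is not made up. A row lasts 1/8 s, in which the tool goes at most 62.5 mm and 10.7 degrees, less where a joint would pass 70% of its speed; a pose out of reach is approached as far as the arm can. A call with a number of a shift or a turn outside -1 to 1 is refused whole. A call with a gripper value outside its range is refused whole. The fingers move at their own pace and stop on an object; "squeeze" is the grip in N (left out, the last holds). Time passes only in rows, so rows that do not move let the fingers close. It gives the time, the measured TCP pose, the force and the opening at its end, in the units of the state.
- bot.observe(): the state, without advancing time (a new reading comes with each control period).
- grab_frame(name): name is "scene" or "top" or "wrist"; returns the picture (384x512x3 uint8, blue, green, red); there is no depth.
- calibration(name): a dict with "camera_matrix" (3x3 intrinsics, pixels), "T" (4x4, takes a point from camera to world coordinates). Camera axes: x right, y down, z forward; pixel columns grow to the right and rows downward; lengths in m; the calibration is good to about 2 mm. A picture is of the moment at which its call begins: read the wrist's pose just before it. calibration takes no time and is no camera call; for the wrist camera it gives the pose at the moment of the call.
- workorder.job_done(): hands the job in, once; it reports no verdict.
The state is a dict: "clock": time; "qpos": joint angles; "qd": joint speeds; "joint_efforts": joint torques, N m; "position": TCP position; "tool_rot": TCP orientation; "force": force on the tool from outside, world axes, zero at the start; "moment": the same for the moment, N m; "grip_width": finger opening in m.
Only numpy, scipy, OpenCV 4.12 (cv2) and the standard library are available. Lean on these libraries where they do the work, as an engineer would, in place of code of your own. Each camera call takes 0.05 s, during which the arm holds its last target. There are 200 camera calls.

## Task

The bag clasps in the red tray lie black side up, and we need them brass side up in the white tray. Each tray has two pockets, one for each clasp. Cap the red tray on the sloping stand with the empty white one, mouth to mouth, turn the pair over together so that the white tray ends up underneath, seated on the stand against its ledge, then take the emptied red tray off and lay it flat on the green mat, either way up. Do not spill a clasp, and leave the thread cones, the bowl and the tape where they are.

Things in the scene. Friction and masses are not known exactly. Their poses are not given: they have to be found in the camera images.
- red_centre (a point): Red tray, loose, 150 g, at first on the stand, mouth up, holding the clasps. Block 120 (x) x 90 (y) x 28 mm (z) with a tongue on its -x end (170 mm overall); the point is the block's centre. z points out of the open mouth, x from the tongue to the plain end (down-slope at first). Walls 7 mm, cross rib 8 mm at x = 0: two pockets 49 x 76 mm, 12.5 deep, a clasp in each.
- red_tongue (a point): Centre of the wide part of the red tray's tongue, 85 mm from red_centre along -x and 6 mm along -z; same axes. The tongue is 50 mm long. Its wide part, 16 mm thick next to the tray's outer bottom face, is 44 mm wide in y; the 12 mm next to the mouth are only 26 mm wide, so fingers can pinch one tongue sideways clear of the other when capped.
- white_centre (a point): White tray, loose, 150 g, empty, first mouth down on the mat. Outline as the red tray; walls and cross rib 3 mm, two pockets 55 x 84 x 18 deep; the point is the centre of its 120 x 90 x 28 block. NOTE: z points out of its closed bottom (up at the start), x from the tongue to the plain end. Squarely capping, its axes equal the red tray's and this point lies 28 mm along z from red_centre.
- white_tongue (a point): Centre of the wide part of the white tray's tongue, 85 mm from white_centre along -x and 6 mm along +z; same axes. 50 mm long; wide part 44 mm (y) x 16 mm next to the closed bottom, the 12 mm next to the mouth only 26 mm wide. Two capped trays are 56 mm thick over their tongues.
- stand: Fixed wooden tray stand; origin on the table, z up. A board 100 mm wide, 115 mm long, slopes at 50 degrees from level, high at its -x end, falling to +x (to the right as seen from the robot), to a ledge 60 mm high and square to it; they meet at x = 60, z = 30 mm. A tray against the ledge overhangs the board's high end by its whole tongue, with free space beneath.
- stand_seat (a point): Centre of a tray's 28 mm thick block when it lies on the stand's board against the ledge. Axes as the stand's (z up). A second tray capping it has its centre 28 mm further along the slope's normal, (sin 50, 0, cos 50 degrees) in these axes.
- mat_top (a point): Green cutting mat, fixed, 260 (x) x 200 (y) x 3 mm; the point is the centre of its top face, z up.
- clasp0_centre (a point): Loose bag clasp, a plate 40 x 62 x 12 mm, 45 to 82 g, slippery, polished brass on one face and black lacquer on the other; the point is its centre, z points out of the black face. At the start it lies in the red tray black side up.
- clasp1_centre (a point): Loose bag clasp, a plate 40 x 62 x 12 mm, 45 to 82 g, slippery, polished brass on one face and black lacquer on the other; the point is its centre, z points out of the black face. At the start it lies in the red tray black side up.
- cone0: Bystander: brown thread cone, 68 mm across, 120 mm tall, standing; origin under its centre.
- cone1: Bystander: blue-grey thread cone, 68 mm across, 120 mm tall, standing; origin under its centre.
- bowl: Bystander: white bowl, 100 mm across, 45 mm tall; origin under its centre.
- tape: Bystander: green ring of tape, 90 mm across, 20 mm tall; origin under its centre.
There are look-alikes about, which are no part of the job. There is more than one size of the stand; the one meant has the size given above. There is more than one size of the part that bears white_centre; the job needs the larger.

How it is judged:
By the outcome, as a careful person would: the job done as asked, in the order asked, and still so for the second after the job is handed in, with the robot touching nothing.
It also fails if it takes over 72 s, if anything falls off the work surface, if the arm or the gripper's body presses on something with over 40 N, if the wrist force passes 120 N, or if a joint passes its speed limit or range.

## Working session

There is one attempt and no reset: what is moved stays moved. The work goes in short steps, Python scripts to look and compute and a tool call to move; the robot and the scene stay as the last step left them, time stands still between calls to the robot, and variables do not carry over. Pictures are saved under pics/ and viewed, about 8 in all and at most 12, crops included, and the job is handed in when it is done.

Besides the shell and the picture viewer there is one more tool, called as name(argument=value, ...), one argument or row to a line, values as JSON. move_arm: Moves the arm, as the interface text tells. Shifts and turns lie within -1 to 1; 1 stands for 800 mm of shift or pi rad of turn. Its arguments: {"type":"object","properties":{"jaw":{"type":"array","items":{"type":"number"}},"dp":{"type":"array","items":{"type":"array","items":{"type":"number","minimum":-1,"maximum":1}}},"rotation":{"type":"array","items":{"type":"array","items":{"type":"number","minimum":-1,"maximum":1}}},"squeeze":{"type":"number"}},"required":["jaw","dp","rotation"]}

```bash
ls; mkdir -p pics; python3 - <<'E'
from workcell import bot, grab_frame, calibration, workorder
import cv2,numpy as np
print(bot.observe())
for n in ("scene","top"):
    cv2.imwrite(f"pics/{n}0.png",grab_frame(n)); c=calibration(n); print(n,np.round(c["camera_matrix"],1).tolist(),np.round(c["T"],3).tolist())
E
```

```text
pics
{'clock': 0.0, 'qpos': array([ 1.06878818,  0.52201575, -0.03638193,  1.5999665 ,  0.0211847 ,
        1.02111567, -0.11280945]), 'qd': array([-7.44834642e-05, -1.29441656e-04, -1.87446326e-03,  9.87873131e-05,
        3.64424738e-04, -7.30416620e-04,  1.21666009e-04]), 'joint_efforts': array([-1.26303254e-03, -9.27120423e+01,  1.97871521e+00, -3.69935632e+01,
        1.77259266e-02,  8.21978407e-03, -8.19937031e-05]), 'position': array([ 0.26143521, -0.56733626,  0.2307389 ]), 'tool_rot': array([-3.14047184e+00,  3.96111798e-05,  4.31827285e-01]), 'force': array([ 0.80906674, -0.44854198,  0.77480539]), 'moment': array([-0.01714296,  0.00467327, -0.03375557]), 'grip_width': 0.08560426914343908}
scene [[346.5, 0.0, 256.8], [0.0, 346.5, 193.3], [0.0, 0.0, 1.0]] [[0.784, 0.432, -0.447, 1.011], [0.621, -0.54, 0.568, -0.625], [0.004, -0.722, -0.691, 0.886], [0.0, 0.0, 0.0, 1.0]]
top [[411.6, 0.0, 247.5], [0.0, 411.6, 191.1], [0.0, 0.0, 1.0]] [[0.002, -0.995, 0.097, 0.35], [-1.0, -0.001, 0.008, -0.002], [-0.008, -0.097, -0.995, 1.586], [0.0, 0.0, 0.0, 1.0]]
```

View pics/scene0.png

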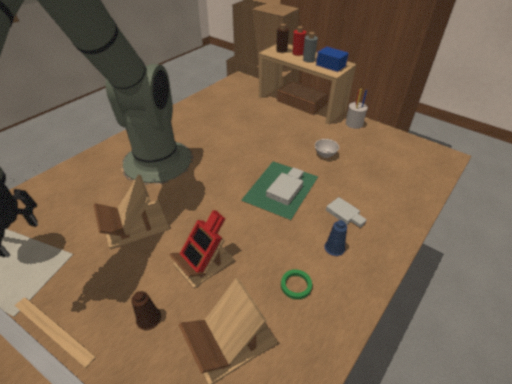

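View pics/top0.png

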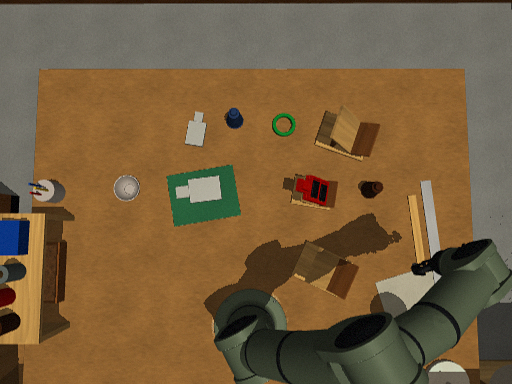

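The scene view shows the red tray with two black clasps on the middle stand at (203,245), and the white trays at (285,187) on the mat (the larger) and (346,212). In the top view the red tray is at (315,190), the mat tray at (203,189), and the bystander cones, bowl and tape are clear of the work.

```bash
cat > h.py <<'E'
from workcell import bot, grab_frame, calibration, workorder
import cv2,numpy as np
from scipy.spatial.transform import Rotation as R
np.set_printoptions(precision=4,suppress=True)
def ray(n,uv,z,c=None):
    c=c or calibration(n);K,T=c["camera_matrix"],c["T"]
    d=T[:3,:3]@np.linalg.solve(K,[uv[0],uv[1],1.]);o=T[:3,3];return o+d*(z-o[2])/d[2]
def tri(obs): # [(calib,uv)...]
    A=np.zeros((3,3));b=np.zeros(3)
    for c,uv in obs:
        d=c["T"][:3,:3]@np.linalg.solve(c["camera_matrix"],[uv[0],uv[1],1.]);d/=np.linalg.norm(d)
        P=np.eye(3)-np.outer(d,d);A+=P;b+=P@c["T"][:3,3]
    return np.linalg.solve(A,b)
def mask(im,k):
    b,g,r=[im[...,i].astype(int) for i in range(3)]
    if k=="red":m=(r>90)&(g<60)&(b<60)
    if k=="white":m=(r>140)&(abs(r-b)<35)&(abs(r-g)<25)
    if k=="green":m=(g>r+25)&(g>b+5)&(r<80)
    return (m*255).astype(np.uint8)
def blobs(m,amin=80):
    cs,_=cv2.findContours(m,cv2.RETR_EXTERNAL,cv2.CHAIN_APPROX_NONE);return sorted([c for c in cs if cv2.contourArea(c)>amin],key=cv2.contourArea,reverse=True)
def cur():
    s=bot.observe();return s["position"],R.from_euler("xyz",s["tool_rot"])
def plan(p,Rm,n=None):
    "per-row dp, rotation from now to pose (p,Rm), straight line and constant turn in n rows"
    p0,r0=cur();w=(r0.inv()*Rm).as_rotvec();d=np.asarray(p)-p0
    k=n or int(np.ceil(max(np.linalg.norm(d)/.045,np.linalg.norm(w)/.14,1)))
    print("rows",k,"total mm",np.round(1000*np.linalg.norm(d),1),"rotvec/pi per row",np.round(w/np.pi/k,4).tolist())
    for i in range(k):
        ri=r0*R.from_rotvec(w*i/k);print(np.round(ri.inv().apply(d/k)/.8,4).tolist())
E
python3 - <<'E'
from h import *
im=cv2.imread("pics/top0.png")
for k,z in(("red",.09),("white",.031),("green",.003)):
    for c in blobs(mask(im,k))[:5]:
        r=cv2.minAreaRect(c);print(k,cv2.contourArea(c),r,ray("top",r[0],z), [ray("top",q,z)[:2].round(3).tolist() for q in cv2.boxPoints(r)])
sc=cv2.imread("pics/scene0.png")
c=blobs(mask(sc,"red"));print([(cv2.minAreaRect(q),cv2.contourArea(q)) for q in c[:3]])
for m,uv in(("scene",(203,245)),):pass
s=bot.observe();p,r=cur();c=calibration("wrist");T=np.eye(4);T[:3,:3]=r.as_matrix();T[:3,3]=p
print(np.linalg.inv(T)@c["T"],c["camera_matrix"])
E
```

```text
red 765.0 ((315.7647399902344, 189.44117736816406), (41.95866012573242, 26.19384765625), 14.03624439239502) [ 0.5019 -0.2389  0.09  ] [[0.474, -0.153], [0.567, -0.177], [0.53, -0.325], [0.437, -0.3]]
white 784.5 ((197.78463745117188, 189.77691650390625), (22.822391510009766, 44.28040313720703), 82.87498474121094) [0.5061 0.1997 0.031 ] [[0.539, 0.289], [0.56, 0.122], [0.474, 0.11], [0.452, 0.277]]
white 642.0 ((430.3400573730469, 218.37998962402344), (76.65037536621094, 9.899494171142578), 81.8698959350586) [ 0.3991 -0.6768  0.031 ] [[0.54, -0.644], [0.545, -0.681], [0.261, -0.709], [0.255, -0.673]]
white 434.0 ((196.0150909423828, 128.25282287597656), (17.323122024536133, 32.68050003051758), 10.619654655456543) [0.7446 0.2098 0.031 ] [[0.688, 0.253], [0.814, 0.232], [0.802, 0.166], [0.675, 0.188]]
white 230.0 ((446.5, 366.0), (10.0, 35.0), 90.0) [-0.1361 -0.7134  0.031 ] [[-0.119, -0.651], [-0.118, -0.778], [-0.153, -0.776], [-0.154, -0.649]]
white 195.5 ((127.0, 187.0), (16.0, 16.0), 0.0) [0.5164 0.4698 0.031 ] [[0.486, 0.499], [0.547, 0.501], [0.547, 0.44], [0.486, 0.438]]
green 3264.0 ((202.8486328125, 195.00457763671875), (50.674156188964844, 67.12290954589844), 80.13418579101562) [0.4886 0.1835 0.003 ] [[0.563, 0.33], [0.609, 0.073], [0.415, 0.039], [0.37, 0.292]]
green 378.5 ((284.0, 124.0), (22.0, 22.0), 90.0) [ 0.7688 -0.1318  0.003 ] [[0.813, -0.089], [0.813, -0.175], [0.725, -0.174], [0.725, -0.088]]
[(((203.62156677246094, 239.98855590820312), (29.665103912353516, 62.784366607666016), 28.300758361816406), 1407.0), (((300.0, 41.5), (25.0, 14.0), 90.0), 221.0)]
[[-0.0005 -0.9619 -0.2733  0.0694]
 [ 1.     -0.0001 -0.0016  0.0001]
 [ 0.0015 -0.2733  0.9619 -0.1424]
 [ 0.      0.      0.      1.    ]] [[318.5545   0.     255.5221]
 [  0.     318.5545 191.9621]
 [  0.       0.       1.    ]]
```

```bash
python3 - <<'E'
from h import *
im=cv2.imread("pics/scene0.png")
print("red tri",tri([(calibration("top"),(315.8,189.4)),(calibration("scene"),(203.6,240))]))
y=np.radians(-104);sx=np.array([np.cos(y),np.sin(y),0]);a=np.radians(50);z=np.array([0,0,1.])
n=np.sin(a)*sx+np.cos(a)*z;X=-(np.cos(a)*sx-np.sin(a)*z);Z=-n;Rm=R.from_matrix(np.c_[X,np.cross(Z,X),Z])
plan(np.array([.5,-.235,.09])+.18*n,Rm)
E
```

```text
red tri [ 0.5037 -0.2332  0.1047]
rows 9 total mm 286.6 rotvec/pi per row [0.0137, 0.0287, -0.0296]
[0.0374, -0.0131, 0.0035]
[0.038, -0.0094, 0.0074]
[0.0378, -0.0054, 0.0111]
[0.037, -0.0014, 0.0147]
[0.0355, 0.0027, 0.0179]
[0.0333, 0.0067, 0.0208]
[0.0305, 0.0106, 0.0233]
[0.0271, 0.0144, 0.0254]
[0.0233, 0.0178, 0.027]
```

move_arm(
  jaw=[0,0,0,0,0,0,0,0,0,0],
  dp=[
    [0.037,-0.013,0.004],
    [0.038,-0.009,0.007],
    [0.038,-0.005,0.011],
    [0.037,-0.001,0.015],
    [0.0355,0.003,0.018],
    [0.033,0.007,0.021],
    [0.0305,0.011,0.023],
    [0.027,0.014,0.025],
    [0.023,0.018,0.027],
    [0,0,0],
  ],
  rotation=[
    [0.0137,0.0287,-0.0296],
    [0.0137,0.0287,-0.0296],
    [0.0137,0.0287,-0.0296],
    [0.0137,0.0287,-0.0296],
    [0.0137,0.0287,-0.0296],
    [0.0137,0.0287,-0.0296],
    [0.0137,0.0287,-0.0296],
    [0.0137,0.0287,-0.0296],
    [0.0137,0.0287,-0.0296],
    [0,0,0],
  ],
)

```text
clock: 1.35
position: [0.4684, -0.369, 0.204]
tool_rot: [3.14, -0.876, 1.331]
force: [-0.9, -0.9, -0.2]
grip_width: 0.0856
```

```bash
python3 - <<'E'
from h import *
p,r=cur();print(p,r.as_matrix(),bot.observe()["qpos"],bot.observe()["clock"])
c=calibration("wrist");im=grab_frame("wrist");cv2.imwrite("pics/w1.png",im);np.savez("w1.npz",K=c["camera_matrix"],T=c["T"])
cv2.imwrite("pics/w1b.png",cv2.resize(im,(768,576),interpolation=cv2.INTER_CUBIC))
E
```

```text
[ 0.4684 -0.369   0.204 ] [[ 0.1521  0.9711  0.1838]
 [ 0.6222 -0.2385  0.7457]
 [ 0.768   0.0009 -0.6405]] [ 1.1866  0.9    -0.5168  1.3455 -0.3434  1.4545  0.6332] 1.35
```

View pics/w1b.png

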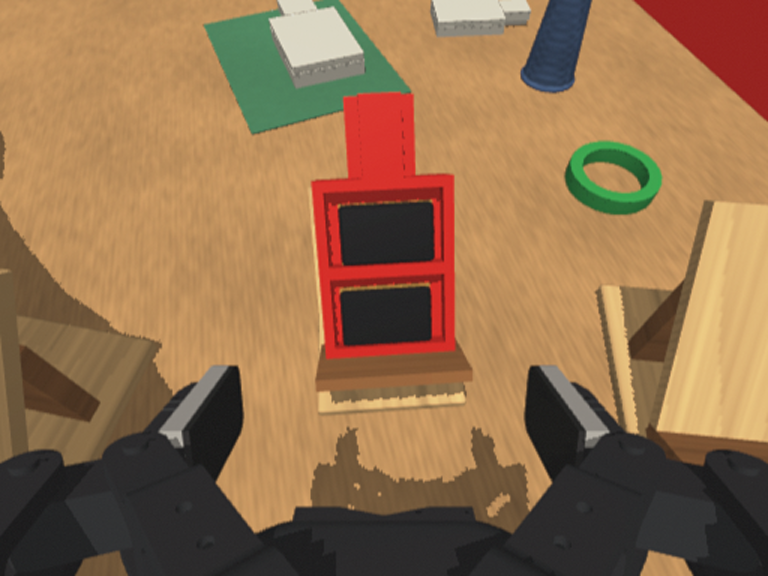

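The wrist view shows the red tray on the stand mouth up, with rim corners near (312,181), (454,175), (455,350), (327,357) and the tongue at the top. Both clasps lie black side up.

```bash
cat >> h.py <<'E'
def corners(m,it=9):
    "4 block corners from a mask: open away tongue, fit lines to the contour's sides"
    m=cv2.morphologyEx(m,cv2.MORPH_CLOSE,np.ones((9,9)))
    cs=blobs(m)[0];f=cv2.drawContours(np.zeros_like(m),[cs],-1,255,-1)
    return cs,f
def fitquad(f,q):
    "refine quad q by least-squares lines through mask-edge points near each side"
    c=max(cv2.findContours(f,cv2.RETR_EXTERNAL,cv2.CHAIN_APPROX_NONE)[0],key=cv2.contourArea)[:,0].astype(float)
    q=np.asarray(q,float);g=q.mean(0)
    for _ in range(3):
        L=[]
        for i in range(4):
            a,b=q[i],q[(i+1)%4];u=(b-a)/np.linalg.norm(b-a);nn=np.array([-u[1],u[0]]);l=np.linalg.norm(b-a)
            t=(c-a)@u;d=(c-a)@nn;s=c[(abs(d)<3)&(t>.08*l)&(t<.92*l)]
            v=cv2.fitLine(s.astype(np.float32),cv2.DIST_HUBER,0,.01,.01).ravel()
            o=np.array([-v[1],v[0]]);o*=np.sign(o@(v[2:]-g));L.append(np.r_[o,-o@(v[2:]+.5*o)])  # contour runs through inner pixels: +0.5 px out
        q=np.array([np.cross(L[i-1],L[i])[:2]/np.cross(L[i-1],L[i])[2] for i in range(4)])
    return q
def pnp(q,pts,c):
    ok,rv,tv,err=cv2.solvePnPGeneric(np.array(pts,float),np.array(q,float).reshape(-1,1,2),c["camera_matrix"],None,flags=cv2.SOLVEPNP_ITERATIVE)
    T=c["T"];return T[:3,:3]@cv2.Rodrigues(rv[0])[0],T[:3,:3]@tv[0].ravel()+T[:3,3],err.ravel()
E
python3 - <<'E'
from h import *
d=np.load("w1.npz");c={"camera_matrix":d["K"],"T":d["T"]}
im=cv2.imread("pics/w1.png");m=mask(im,"red");m[:,350:]=0
cs,f=corners(m)
q=fitquad(f,np.array([(312,181),(454,175),(455,350),(327,357)])/1.5);print(q*1.5)
# rim corners in tray frame: image TL.. tongue up; tray -x up; y?  tool y ~ image right; tray y = -? 
h=.014
for s in(1,-1):
    Rm,t,e=pnp(q,[(-.06,s*.045,h),(-.06,-s*.045,h),(.06,-s*.045,h),(.06,s*.045,h)],c)
    print(s,Rm,t,e,"tilt",np.degrees(np.arccos(abs(Rm[2,2]))),"yaw x",np.degrees(np.arctan2(Rm[1,0],Rm[0,0])))
E
```

```text
[[311.4875 180.0813]
 [451.6325 173.3565]
 [454.1881 349.4775]
 [326.6224 357.8597]]
1 [[-0.1134 -0.9863  0.1202]
 [-0.6702  0.1652  0.7235]
 [-0.7334  0.0015 -0.6798]] [ 0.4989 -0.2576  0.1014] [0.2248] tilt 47.17529532299546 yaw x -99.60282097170811
-1 [[-0.1134  0.9863 -0.1202]
 [-0.6702 -0.1652 -0.7235]
 [-0.7334 -0.0015  0.6798]] [ 0.5023 -0.2373  0.0824] [0.2248] tilt 47.175295332362815 yaw x -99.60282097320939
```

```bash
cat >> h.py <<'E'
def path(wps,step=.05,turn=.16):
    "rows through waypoints [(p,R),...]; prints dp and rotation lists"
    p0,r0=cur();D=[];W=[]
    for p,Rm in wps:
        p=np.asarray(p,float);w=(r0.inv()*Rm).as_rotvec();d=p-p0;k=int(np.ceil(max(np.linalg.norm(d)/step,np.linalg.norm(w)/turn,1)))
        for i in range(k):
            D.append(np.round((r0*R.from_rotvec(w*i/k)).inv().apply(d/k)/.8,4).tolist());W.append(np.round(w/np.pi/k,4).tolist())
        p0,r0=p,Rm
    print(len(D),"\nDP",D,"\nROT",W)
def frame(X,Z):
    X=np.asarray(X,float);Z=np.asarray(Z,float);return R.from_matrix(np.c_[X,np.cross(Z,X),Z])
E
python3 - <<'E'
from h import *
d=np.load("w1.npz");c={"camera_matrix":d["K"],"T":d["T"]}
q=np.array([[311.4875,180.0813],[451.6325,173.3565],[454.1881,349.4775],[326.6224,357.8597]])/1.5
# diagonals' crossing = rim centre
L=lambda a,b:np.cross([*a,1],[*b,1])
x=np.cross(L(q[0],q[2]),L(q[1],q[3]));x=x/x[2]
rc=ray(0,x[:2],.085+.014*np.cos(np.radians(50)),c)
y=np.radians(-99.5);n=np.array([np.sin(np.radians(50))*np.cos(y),np.sin(np.radians(50))*np.sin(y),np.cos(np.radians(50))])
print("red centre",rc-.014*n)
yw=np.radians(97);Rt=frame((np.cos(yw),np.sin(yw),0),(0,0,-1))
p,r=cur()
from scipy.spatial.transform import Slerp
mid=Slerp([0,1],R.concatenate([r,Rt]))(.5)
path([((.47,-.2,.36),mid),((.507,.19,.22),Rt)],.056,.17)
E
```

```text
red centre [ 0.502  -0.2387  0.085 ]
13 
DP [[0.0564, -0.0097, 0.0068], [0.0571, -0.0077, 0.002], [0.0573, -0.0057, -0.0028], [0.057, -0.0038, -0.0077], [0.0562, -0.0021, -0.0125], [0.0462, 0.0012, 0.0457], [0.0485, 0.0026, 0.0432], [0.0507, 0.0041, 0.0405], [0.0527, 0.0056, 0.0376], [0.0545, 0.0071, 0.0347], [0.0561, 0.0086, 0.0316], [0.0576, 0.0102, 0.0284], [0.0588, 0.0117, 0.0252]] 
ROT [[0.0051, -0.0275, -0.0109], [0.0051, -0.0275, -0.0109], [0.0051, -0.0275, -0.0109], [0.0051, -0.0275, -0.0109], [0.0051, -0.0275, -0.0109], [0.0032, -0.0172, -0.0068], [0.0032, -0.0172, -0.0068], [0.0032, -0.0172, -0.0068], [0.0032, -0.0172, -0.0068], [0.0032, -0.0172, -0.0068], [0.0032, -0.0172, -0.0068], [0.0032, -0.0172, -0.0068], [0.0032, -0.0172, -0.0068]]
```

move_arm(
  jaw=[0,0,0,0,0,0,0,0,0],
  dp=[
    [0.056,-0.01,0.007],
    [0.057,-0.008,0.002],
    [0.057,-0.006,-0.003],
    [0.057,-0.004,-0.008],
    [0.056,-0.002,-0.0125],
    [0.046,0.001,0.0457],
    [0.0485,0.0026,0.043],
    [0.051,0.004,0.0405],
    [0.053,0.0056,0.0376],
  ],
  rotation=[
    [0.005,-0.0275,-0.011],
    [0.005,-0.0275,-0.011],
    [0.005,-0.0275,-0.011],
    [0.005,-0.0275,-0.011],
    [0.005,-0.0275,-0.011],
    [0.003,-0.017,-0.007],
    [0.003,-0.017,-0.007],
    [0.003,-0.017,-0.007],
    [0.003,-0.017,-0.007],
  ],
)

```text
clock: 2.52
position: [0.487, -0.0053, 0.2905]
tool_rot: [3.102, -0.212, 1.612]
force: [0.3, 0.1, -0.3]
grip_width: 0.0852
```

move_arm(
  jaw=[0,0,0,0,0],
  dp=[
    [0.0545,0.007,0.035],
    [0.056,0.0086,0.0316],
    [0.0576,0.01,0.0284],
    [0.059,0.012,0.025],
    [0,0,0],
  ],
  rotation=[
    [0.003,-0.017,-0.007],
    [0.003,-0.017,-0.007],
    [0.003,-0.017,-0.007],
    [0.003,-0.017,-0.007],
    [0,0,0],
  ],
)

```text
clock: 3.15
position: [0.5044, 0.1942, 0.2197]
tool_rot: [3.133, -0.0, 1.704]
force: [-0.2, -1.2, -0.3]
grip_width: 0.0854
```

```bash
python3 - <<'E'
from h import *
p,r=cur();print(p,r.as_matrix(),bot.observe()["qpos"],bot.observe()["clock"])
c=calibration("wrist");im=grab_frame("wrist");cv2.imwrite("pics/w2.png",im);np.savez("w2.npz",K=c["camera_matrix"],T=c["T"])
cv2.imwrite("pics/w2b.png",cv2.resize(im,(768,576),interpolation=cv2.INTER_CUBIC))
E
```

```text
[0.5044 0.1942 0.2197] [[-0.1326  0.9911  0.0085]
 [ 0.9912  0.1325  0.0016]
 [ 0.0005  0.0087 -1.    ]] [-0.0167  0.455  -0.6214  1.8203  0.3219  0.9594 -0.6424] 3.15
```

View pics/w2b.png

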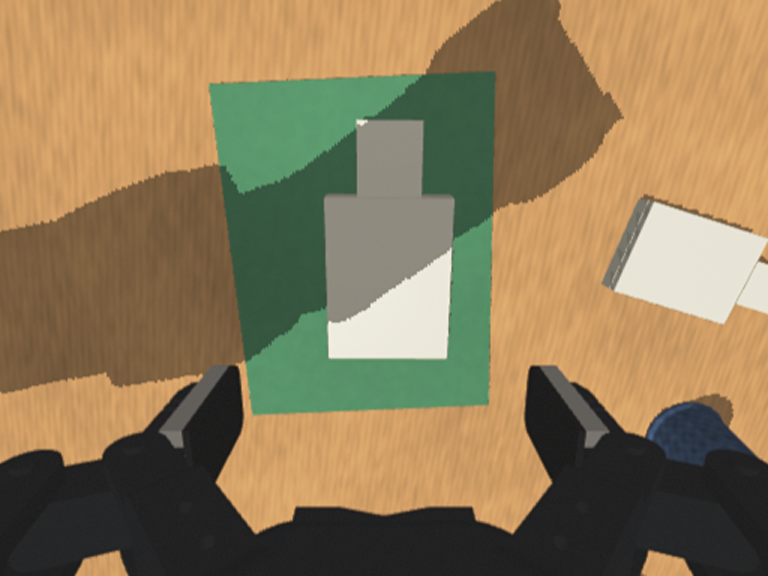

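The white tray's block has corners near (324,197), (454,197), (448,358), (328,358), and its tongue spans x 357–423, y 120–196. The jaws are open on either side of the view.

```bash
python3 - <<'E'
from h import *
d=np.load("w2.npz");c={"camera_matrix":d["K"],"T":d["T"]}
im=cv2.imread("pics/w2.png");b,g,r=[im[...,i].astype(int) for i in range(3)]
m=(((abs(g-r)<22)&(g-b<30)&(r>100))*255).astype(np.uint8);m[:, :205]=0;m[:,315:]=0;m[250:]=0
cs,f=corners(m);print(cv2.boundingRect(cs))
q=fitquad(f,np.array([(324,197),(454,197),(448,358),(328,358)])/1.5);print(q*1.5)
P=np.array([ray(0,u,.031,c) for u in q]);print(P[:,:2],[np.linalg.norm(P[i]-P[i-1]) for i in range(4)])
t=(P[2]+P[3]-P[0]-P[1])/2;w=(P[1]+P[2]-P[0]-P[3])/2
print("yaw x",np.degrees(np.arctan2(t[1],t[0])),"yaw from y",np.degrees(np.arctan2(w[1],w[0])),"centre",P.mean(0))
# tongue mid line
for v in(90,105,118):
    xs=np.where(f[v]>0)[0];a,bb=xs.min(),xs.max()+1;A,B=ray(0,(a-.5,v),.031,c),ray(0,(bb-.5,v),.031,c);print(v,(A+B)/2,np.linalg.norm(B-A))
x=t[:2]/np.linalg.norm(t[:2]);P2=P.mean(0)[:2]-.085*x;print("tongue",P2)
E
```

```text
(216, 79, 87, 160)
[[323.4766 194.25  ]
 [454.152  194.25  ]
 [446.9538 357.75  ]
 [327.1892 357.75  ]]
[[0.4601 0.2309]
 [0.5485 0.2426]
 [0.564  0.1224]
 [0.4748 0.1109]] [np.float64(0.12081919897033652), np.float64(0.0891970798157158), np.float64(0.12113248810631354), np.float64(0.0900072469542194)]
yaw x -82.85004168637947 yaw from y 7.4413131278909725 centre [0.5119 0.1767 0.031 ]
90 [0.4994 0.2749 0.031 ] 0.04360071205019506
105 [0.5013 0.2607 0.031 ] 0.04414043237308904
118 [0.5025 0.248  0.031 ] 0.043603755584336636
tongue [0.5013 0.261 ]
```

```bash
python3 - <<'E'
from h import *
yw=np.radians(97.3);Rt=frame((np.cos(yw),np.sin(yw),0),(0,0,-1))
path([((.5013,.261,.1),Rt),((.5013,.261,.005),Rt)],.04,.17)
E
```

```text
7 
DP [[0.0218, 0.0013, 0.0376], [0.0218, 0.0014, 0.0375], [0.0218, 0.0015, 0.0375], [0.0218, 0.0015, 0.0375], [0.0, 0.0, 0.0396], [0.0, 0.0, 0.0396], [0.0, 0.0, 0.0396]] 
ROT [[0.0007, 0.0, 0.0001], [0.0007, 0.0, 0.0001], [0.0007, 0.0, 0.0001], [0.0007, 0.0, 0.0001], [0.0, 0.0, 0.0], [0.0, 0.0, 0.0], [0.0, 0.0, 0.0]]
```

move_arm(
  jaw=[0,0,0,0,0,0,0,0],
  dp=[
    [0.0218,0.0014,0.0375],
    [0.0218,0.0014,0.0375],
    [0.0218,0.0014,0.0375],
    [0.0218,0.0015,0.0375],
    [0,0,0.04],
    [0,0,0.04],
    [0,0,0.03],
    [0,0,0],
  ],
  rotation=[
    [0.0007,0,0],
    [0.0007,0,0],
    [0.0007,0,0],
    [0.0007,0,0],
    [0,0,0],
    [0,0,0],
    [0,0,0],
    [0,0,0],
  ],
)

```text
clock: 4.2
position: [0.5022, 0.2572, 0.0118]
tool_rot: [-3.14, 0.001, 1.694]
force: [0.4, -0.2, 1.0]
grip_width: 0.0853
```

```bash
python3 - <<'E'
from h import *
p,r=cur();print(p,r.as_matrix())
yw=np.radians(97.3);Rt=frame((np.cos(yw),np.sin(yw),0),(0,0,-1))
path([((.5013,.261,.006),Rt)],.04,.17)
E
```

```text
[0.5022 0.2572 0.0118] [[-0.123   0.9924 -0.001 ]
 [ 0.9924  0.123  -0.0015]
 [-0.0014 -0.0012 -1.    ]]
1 
DP [[0.0049, -0.0006, 0.0072]] 
ROT [[-0.0004, 0.0004, -0.0013]]
```

move_arm(
  jaw=[0,0,130,200,255,255,255,255],
  dp=[
    [0.004,-0.001,0.0072],
    [0,0,0],
    [0,0,0],
    [0,0,0],
    [0,0,0],
    [0,0,0],
    [0,0,0],
    [0,0,0],
  ],
  rotation=[
    [0,0,0],
    [0,0,0],
    [0,0,0],
    [0,0,0],
    [0,0,0],
    [0,0,0],
    [0,0,0],
    [0,0,0],
  ],
  squeeze=80,
)

```text
clock: 5.2
position: [0.501, 0.2624, 0.0071]
tool_rot: [3.141, 0.0, 1.697]
force: [-2.9, -2.8, 12.8]
grip_width: 0.043
```

```bash
cat >> h.py <<'E'
C50,S50=np.cos(np.radians(50)),np.sin(np.radians(50))
yst=np.radians(-99.5);sx=np.array([np.cos(yst),np.sin(yst),0]);zz=np.array([0,0,1.])
N=S50*sx+C50*zz;X=C50*sx-S50*zz;Y=np.cross(N,X)
RC=np.array([.502,-.2387,.085])
Rcap=frame(-X,-N)
E
python3 - <<'E'
from h import *
p,r=cur()
from scipy.spatial.transform import Slerp
t=RC-.0905*X+.118*N;print(t)
mid=Slerp([0,1],R.concatenate([r,Rcap]))(.4)
path([((.5,.25,.14),r),((.49,.08,.33),mid),(t,Rcap)],.055,.17)
E
```

```text
[ 0.4967 -0.2705  0.2302]
15 
DP [[-0.0051, -0.001, -0.0554], [-0.0051, -0.001, -0.0554], [-0.0051, -0.001, -0.0554], [-0.0419, -0.0078, -0.0475], [-0.0386, -0.0064, -0.0504], [-0.0352, -0.0051, -0.053], [-0.0315, -0.0038, -0.0553], [-0.0277, -0.0026, -0.0574], [-0.0649, -0.0, -0.0046], [-0.0644, 0.0016, -0.0094], [-0.0634, 0.0032, -0.0141], [-0.0621, 0.0049, -0.0188], [-0.0604, 0.0065, -0.0233], [-0.0584, 0.0082, -0.0276], [-0.056, 0.0099, -0.0317]] 
ROT [[0.0, 0.0, 0.0], [0.0, 0.0, 0.0], [0.0, 0.0, 0.0], [-0.0032, 0.0221, 0.007], [-0.0032, 0.0221, 0.007], [-0.0032, 0.0221, 0.007], [-0.0032, 0.0221, 0.007], [-0.0032, 0.0221, 0.007], [-0.0035, 0.0236, 0.0075], [-0.0035, 0.0236, 0.0075], [-0.0035, 0.0236, 0.0075], [-0.0035, 0.0236, 0.0075], [-0.0035, 0.0236, 0.0075], [-0.0035, 0.0236, 0.0075], [-0.0035, 0.0236, 0.0075]]
```

move_arm(
  jaw=[255,255,255,255,255,255,255,255],
  dp=[
    [-0.005,-0.001,-0.055],
    [-0.005,-0.001,-0.055],
    [-0.005,-0.001,-0.055],
    [-0.042,-0.008,-0.0475],
    [-0.0385,-0.0065,-0.0505],
    [-0.035,-0.005,-0.053],
    [-0.0315,-0.004,-0.0553],
    [-0.028,-0.0025,-0.0574],
  ],
  rotation=[
    [0,0,0],
    [0,0,0],
    [0,0,0],
    [-0.0032,0.0221,0.007],
    [-0.0032,0.0221,0.007],
    [-0.0032,0.0221,0.007],
    [-0.0032,0.0221,0.007],
    [-0.0032,0.0221,0.007],
  ],
)

```text
clock: 6.2
position: [0.4895, 0.079, 0.3297]
tool_rot: [3.109, -0.351, 1.591]
force: [0.6, -0.5, -1.7]
grip_width: 0.0421
```

move_arm(
  jaw=[255,255,255,255,255,255,255,255],
  dp=[
    [-0.065,0,-0.0046],
    [-0.0644,0.0016,-0.0094],
    [-0.0634,0.0032,-0.0141],
    [-0.062,0.005,-0.0188],
    [-0.0604,0.0065,-0.0233],
    [-0.0584,0.008,-0.0276],
    [-0.056,0.01,-0.0317],
    [0,0,0],
  ],
  rotation=[
    [-0.0035,0.0236,0.0075],
    [-0.0035,0.0236,0.0075],
    [-0.0035,0.0236,0.0075],
    [-0.0035,0.0236,0.0075],
    [-0.0035,0.0236,0.0075],
    [-0.0035,0.0236,0.0075],
    [-0.0035,0.0236,0.0075],
    [0,0,0],
  ],
)

```text
clock: 7.2
position: [0.4947, -0.2746, 0.2248]
tool_rot: [-3.133, -0.874, 1.39]
force: [1.2, 1.4, -1.7]
grip_width: 0.0426
```

```bash
python3 - <<'E'
from h import *
p,r=cur();s=bot.observe();print(p,s["qpos"],s["clock"],s["grip_width"])
print("offset from cap pose along X,Y,N",(p-(RC-.0905*X))@np.c_[X,Y,N],(Rcap.inv()*r).as_rotvec())
a=grab_frame("wrist");b=grab_frame("scene")
cv2.imwrite("pics/w3.png",a);cv2.imwrite("pics/s3.png",b)
cv2.imwrite("pics/c3.png",np.hstack([cv2.resize(a,(440,330)),cv2.resize(b[160:310,120:270],(330,330),interpolation=cv2.INTER_CUBIC)]))
E
```

```text
[ 0.4947 -0.2746  0.2248] [ 1.183   0.8535 -0.7039  1.4775 -0.2842  1.3503  0.5108] 7.2 0.04256853577754711
offset from cap pose along X,Y,N [ 0.0069 -0.0013  0.1179] [-0.0031  0.0018  0.0094]
```

View pics/c3.png

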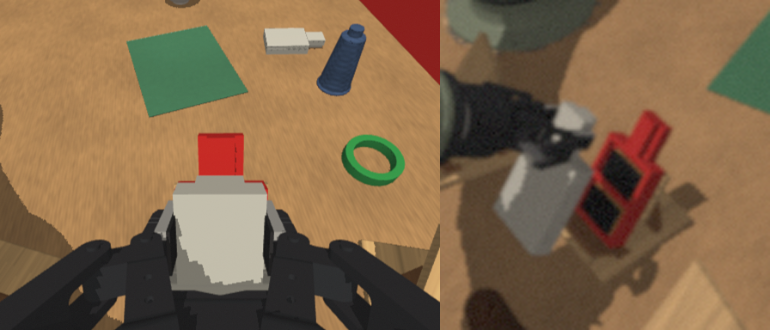

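Left: the white tray is held square in the jaws, with the red tongue visible behind it at (221,155). Right: the scene view shows the white tray hovering parallel over the red tray, both clasps still in place.

```bash
python3 - <<'E'
from h import *
c=calibration("wrist");K,T=c["camera_matrix"],c["T"]
im=cv2.imread("pics/w3.png")
def onplane(uv,off):
    d=T[:3,:3]@np.linalg.solve(K,[uv[0],uv[1],1.]);o=T[:3,3];k=((RC+off*N-o)@N)/(d@N);return (o+d*k-RC)@np.c_[X,Y,N]
m=mask(im,"red");m[:,400:]=0
for v in(160,170,180,190,198):
    xs=np.where(m[v]>0)[0];print(v,xs.min(),xs.max(),onplane((xs.min()-.5,v),.002),onplane((xs.max()+.5,v),.002))
vs=np.where(m[:,257]>0)[0];print("top",vs.min(),onplane((257,vs.min()-.5),.014),onplane((257,vs.min()-.5),-.014))
p,r=cur();off=(p-RC)@N
g=im.astype(int)
w=((abs(g[...,2]-g[...,1])<25)&(g[...,2]>110)&(g[...,2]-g[...,0]<45)).astype(np.uint8)
for v in(208,214,240,260,280):
    xs=np.where(w[v,190:325]>0)[0]+190;print(v,xs.min(),xs.max(),onplane((xs.min()-.5,v),off+.024),onplane((xs.max()+.5,v),off+.024))
E
```

```text
160 231 282 [-0.1125 -0.021   0.002 ] [-0.1124  0.0214  0.002 ]
170 231 282 [-0.1042 -0.0212  0.002 ] [-0.1041  0.0216  0.002 ]
180 231 282 [-0.0958 -0.0214  0.002 ] [-0.0956  0.0218  0.002 ]
190 232 282 [-0.0871 -0.0208  0.002 ] [-0.087   0.0219  0.002 ]
198 232 282 [-0.0801 -0.021   0.002 ] [-0.08    0.0221  0.002 ]
top 156 [-0.1181  0.0005  0.014 ] [-0.1136  0.0007 -0.014 ]
208 228 283 [-0.1181 -0.0117  0.1405] [-0.118   0.0103  0.1405]
214 206 304 [-0.1156 -0.0205  0.1405] [-0.1155  0.0186  0.1405]
240 193 318 [-0.1045 -0.0263  0.1405] [-0.1043  0.0247  0.1405]
260 190 324 [-0.0955 -0.028   0.1405] [-0.0953  0.0276  0.1405]
280 206 306 [-0.0862 -0.0218  0.1405] [-0.0861  0.0206  0.1405]
```

```bash
python3 - <<'E'
from h import *
path([(RC-.092*X+.0003*Y+.075*N,Rcap),(RC-.092*X+.0003*Y+.03*N,Rcap)],.016,.17)
E
```

```text
6 
DP [[0.0013, 0.0004, 0.0173], [0.0013, 0.0004, 0.0173], [0.0013, 0.0004, 0.0173], [0.0, 0.0, 0.0188], [0.0, 0.0, 0.0188], [0.0, 0.0, 0.0188]] 
ROT [[0.0001, -0.0, -0.0003], [0.0001, -0.0, -0.0003], [0.0001, -0.0, -0.0003], [0.0, 0.0, 0.0], [0.0, 0.0, 0.0], [0.0, 0.0, 0.0]]
```

move_arm(
  jaw=[255,255,255,255,255,255,255,255],
  dp=[
    [0.002,0.0004,0.0173],
    [0.001,0.0004,0.0173],
    [0.001,0.0004,0.0173],
    [0,0,0.019],
    [0,0,0.019],
    [0,0,0.019],
    [0,0,0],
    [0,0,0],
  ],
  rotation=[
    [0.0001,0,-0.0003],
    [0.0001,0,-0.0003],
    [0.0001,0,-0.0003],
    [0,0,0],
    [0,0,0],
    [0,0,0],
    [0,0,0],
    [0,0,0],
  ],
)

```text
clock: 8.3
position: [0.5085, -0.2031, 0.175]
tool_rot: [3.141, -0.872, 1.406]
force: [0.8, -0.2, -1.7]
grip_width: 0.0424
```

```bash
python3 - <<'E'
from h import *
p,r=cur();s=bot.observe();print("XYN",(p-RC)@np.c_[X,Y,N],(Rcap.inv()*r).as_rotvec(),"F",s["force"]@np.c_[X,Y,N])
E
```

```text
XYN [-0.0922  0.0005  0.0301] [-0.0001 -0.0009 -0.0006] F [ 1.3625  0.8042 -1.0724]
```

Now inch down the normal, watching force.

move_arm(
  jaw=[255,255,255,255,255],
  dp=[
    [0,0,0.004],
    [0,0,0.004],
    [0,0,0.004],
    [0,0,0],
    [0,0,0],
  ],
  rotation=[
    [0,0,0],
    [0,0,0],
    [0,0,0],
    [0,0,0],
    [0,0,0],
  ],
)

```text
clock: 8.93
position: [0.5096, -0.1954, 0.1687]
tool_rot: [3.141, -0.872, 1.406]
force: [-0.6, 0.9, -1.7]
grip_width: 0.0427
```

```bash
python3 - <<'E'
from h import *
p,r=cur();s=bot.observe();print("XYN",(p-RC)@np.c_[X,Y,N],(Rcap.inv()*r).as_rotvec(),"F",s["force"]@np.c_[X,Y,N])
im=grab_frame("scene")[190:290,160:260];cv2.imwrite("pics/s4.png",cv2.resize(im,(600,600),interpolation=cv2.INTER_CUBIC))
E
```

```text
XYN [-0.0923  0.0004  0.0202] [ 0.0004 -0.0007 -0.0007] F [ 0.7687 -0.6981 -1.6807]
```

View pics/s4.png

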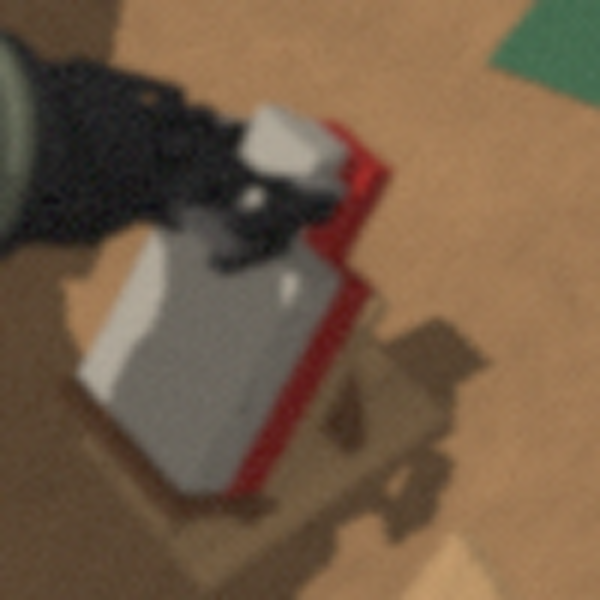

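The white tray sits just above the red one with sides parallel; the red edge shows evenly from (370,290) down to (250,490). The capping is not yet in contact.

move_arm(
  jaw=[255,255,255,255],
  dp=[
    [0,0,0.002],
    [0,0,0.002],
    [0,0,0],
    [0,0,0],
  ],
  rotation=[
    [0,0,0],
    [0,0,0],
    [0,0,0],
    [0,0,0],
  ],
)

```text
clock: 9.48
position: [0.51, -0.1939, 0.168]
tool_rot: [3.14, -0.872, 1.406]
force: [-10.1, -11.0, 21.5]
grip_width: 0.0428
```

move_arm(
  jaw=[255,255,255],
  dp=[
    [0,0,0.001],
    [0,0,0.001],
    [0,0,0],
  ],
  rotation=[
    [0,0,0],
    [0,0,0],
    [0,0,0],
  ],
)

```text
clock: 9.85
position: [0.5102, -0.1932, 0.168]
tool_rot: [3.139, -0.872, 1.407]
force: [-16.5, -18.3, 39.4]
grip_width: 0.0427
```

Contact. Back off slightly, then slide down-slope to find the ledge.

move_arm(
  jaw=[255,255,255,255,255],
  dp=[
    [0,0,-0.003],
    [-0.0015,0,0],
    [-0.0015,0,0],
    [0,0,0],
    [0,0,0],
  ],
  rotation=[
    [0,0,0],
    [0,0,0],
    [0,0,0],
    [0,0,0],
    [0,0,0],
  ],
)

```text
clock: 10.48
position: [0.5103, -0.1955, 0.1668]
tool_rot: [3.139, -0.873, 1.407]
force: [-4.9, -8.9, 20.7]
grip_width: 0.0423
```

```bash
cat > st.py <<'E'
from h import *
p,r=cur();s=bot.observe();print("XYN",(p-RC)@np.c_[X,Y,N],(Rcap.inv()*r).as_rotvec(),"F",s["force"]@np.c_[X,Y,N],s["clock"],s["grip_width"])
E
python3 st.py
```

```text
XYN [-0.091   0.0011  0.0189] [-0.0013 -0.0001 -0.0014] F [-9.7206 -3.3159 20.6764] 10.475 0.042255863143211815
```

move_arm(
  jaw=[255,255,255,255,255],
  dp=[
    [-0.0012,0,-0.001],
    [-0.0012,0,0],
    [-0.0012,0,0],
    [0,0,0],
    [0,0,0],
  ],
  rotation=[
    [0,0,0],
    [0,0,0],
    [0,0,0],
    [0,0,0],
    [0,0,0],
  ],
)

```text
clock: 11.1
position: [0.5099, -0.1978, 0.1643]
tool_rot: [3.139, -0.872, 1.407]
force: [0.4, -3.3, 9.1]
grip_width: 0.0427
```

```bash
python3 st.py
```

```text
XYN [-0.0875  0.001   0.0191] [-0.001  -0.0005 -0.0012] F [-4.9012  0.9402  8.3311] 11.1 0.042651026948171716
```

move_arm(
  jaw=[255,255,255,255],
  dp=[
    [-0.001,0,0],
    [-0.001,0,0],
    [0,0,0],
    [0,0,0],
  ],
  rotation=[
    [0,0,0],
    [0,0,0],
    [0,0,0],
    [0,0,0],
  ],
)

```text
clock: 11.6
position: [0.5099, -0.1978, 0.1642]
tool_rot: [3.139, -0.874, 1.408]
force: [-3.3, -1.3, 22.2]
grip_width: 0.0424
```

```bash
python3 st.py
```

```text
XYN [-0.0875  0.001   0.0191] [-0.0003  0.0015 -0.002 ] F [-15.8308  -2.9995  15.6875] 11.6 0.042412346127360535
```

move_arm(
  jaw=[255,180,60,0,0,0],
  dp=[
    [0.002,0,0],
    [0,0,0],
    [0,0,0],
    [0,0,0],
    [0,0,0],
    [0,0,0],
  ],
  rotation=[
    [0,0,0],
    [0,0,0],
    [0,0,0],
    [0,0,0],
    [0,0,0],
    [0,0,0],
  ],
)

```text
clock: 12.35
position: [0.5092, -0.1975, 0.1636]
tool_rot: [3.141, -0.872, 1.406]
force: [0.4, -1.0, 0.8]
grip_width: 0.0854
```

```bash
python3 st.py; python3 - <<'E'
from h import *
from scipy.spatial.transform import Slerp
Rp=frame(Y,X);p,r=cur()
sl=Slerp([0,1],R.concatenate([r,Rp]));print("total turn",(r.inv()*Rp).magnitude())
path([(RC-.0875*X+.13*N,r),((.49,-.24,.36),sl(.4)),(RC-.2*X+.0145*N,Rp)],.05,.16)
print(RC-.2*X+.0145*N)
E
```

```text
XYN [-0.0871  0.0003  0.0184] [ 0.0005 -0.0006 -0.0007] F [0.022  0.5393 1.2529] 12.35 0.08542042832462113
total turn 2.0947620529414697
17 
DP [[0.0001, -0.0002, -0.0465], [0.0001, -0.0002, -0.0465], [0.0001, -0.0002, -0.0465], [0.0252, -0.0024, -0.0103], [0.0241, -0.0035, -0.0125], [0.0226, -0.0043, -0.0147], [0.021, -0.0048, -0.0168], [0.0192, -0.0049, -0.0188], [0.0172, -0.0048, -0.0207], [0.0082, -0.012, 0.0214], [0.0088, -0.0147, 0.0194], [0.009, -0.0171, 0.0171], [0.0088, -0.0194, 0.0147], [0.0082, -0.0214, 0.012], [0.0071, -0.023, 0.0093], [0.0057, -0.0243, 0.0066], [0.0039, -0.0252, 0.0039]] 
ROT [[0.0, 0.0, 0.0], [0.0, 0.0, 0.0], [0.0, 0.0, 0.0], [-0.0257, -0.0257, 0.0257], [-0.0257, -0.0257, 0.0257], [-0.0257, -0.0257, 0.0257], [-0.0257, -0.0257, 0.0257], [-0.0257, -0.0257, 0.0257], [-0.0257, -0.0257, 0.0257], [-0.0289, -0.0289, 0.0289], [-0.0289, -0.0289, 0.0289], [-0.0289, -0.0289, 0.0289], [-0.0289, -0.0289, 0.0289], [-0.0289, -0.0289, 0.0289], [-0.0289, -0.0289, 0.0289], [-0.0289, -0.0289, 0.0289], [-0.0289, -0.0289, 0.0289]]
[ 0.5214 -0.1229  0.2475]
```

move_arm(
  jaw=[0,0,0,0,0,0,0,0,0],
  dp=[
    [0,0,-0.0465],
    [0,0,-0.0465],
    [0,0,-0.0465],
    [0.025,-0.0024,-0.01],
    [0.024,-0.0035,-0.0125],
    [0.0226,-0.0043,-0.0147],
    [0.021,-0.0048,-0.0168],
    [0.019,-0.005,-0.0188],
    [0.017,-0.005,-0.021],
  ],
  rotation=[
    [0,0,0],
    [0,0,0],
    [0,0,0],
    [-0.0257,-0.0257,0.0257],
    [-0.0257,-0.0257,0.0257],
    [-0.0257,-0.0257,0.0257],
    [-0.0257,-0.0257,0.0257],
    [-0.0257,-0.0257,0.0257],
    [-0.0257,-0.0257,0.0257],
  ],
)

```text
clock: 13.48
position: [0.4896, -0.2402, 0.3605]
tool_rot: [3.026, -0.4, 0.775]
force: [1.4, -0.2, -0.3]
grip_width: 0.0855
```

move_arm(
  jaw=[0,0,0,0,0,0,0,0,0],
  dp=[
    [0.008,-0.012,0.0214],
    [0.009,-0.0147,0.0194],
    [0.009,-0.017,0.017],
    [0.009,-0.0194,0.0147],
    [0.008,-0.0214,0.012],
    [0.007,-0.023,0.009],
    [0.0057,-0.0243,0.0066],
    [0.004,-0.025,0.004],
    [0,0,0],
  ],
  rotation=[
    [-0.0289,-0.0289,0.0289],
    [-0.0289,-0.0289,0.0289],
    [-0.0289,-0.0289,0.0289],
    [-0.0289,-0.0289,0.0289],
    [-0.0289,-0.0289,0.0289],
    [-0.0289,-0.0289,0.0289],
    [-0.0289,-0.0289,0.0289],
    [-0.0289,-0.0289,0.0289],
    [0,0,0],
  ],
)

```text
clock: 14.6
position: [0.5021, -0.1317, 0.2665]
tool_rot: [2.58, 0.013, 0.01]
force: [-0.9, 0.3, -0.2]
grip_width: 0.0854
```

```bash
sed -i 's/^p,r=cur.*/import sys\np,r=cur();s=bot.observe();Rq={"cap":Rcap,"p":frame(Y,X),"m":frame(-Y,X)}[sys.argv[1] if len(sys.argv)>1 else "cap"];print("XYN",(p-RC)@np.c_[X,Y,N],(Rq.inv()*r).as_rotvec(),"F",s["force"]@np.c_[X,Y,N],s["clock"],s["grip_width"],"q",s["qpos"])/' st.py; python3 st.py p
python3 - <<'E'
from h import *
c=calibration("wrist");im=grab_frame("wrist");cv2.imwrite("pics/w5.png",im);np.savez("w5.npz",K=c["camera_matrix"],T=c["T"])
E
```

```text
XYN [-0.2069 -0.0176  0.0358] [ 0.135   0.0938 -0.1499] F [ 0.0747 -0.9726 -0.1824] 14.6 0.08544954204670263 q [ 0.1308  0.3768 -0.4261  1.9106  0.7514  1.1949 -2.2365]
```

View pics/w5.png

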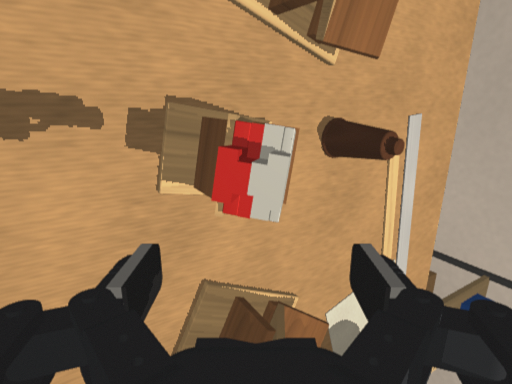

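The wrist view shows the pair capped on the stand: red at (235,185), white at (272,180), with matching outlines and the fingers on either side. The arm lagged, so I correct the remainder.

```bash
python3 - <<'E'
from h import *
path([(RC-.18*X+.0145*N,frame(Y,X))],.02,.08)
E
```

```text
3 
DP [[0.0075, -0.0069, 0.0129], [0.0075, -0.0079, 0.0123], [0.0075, -0.0088, 0.0117]] 
ROT [[-0.0144, -0.01, 0.0158], [-0.0144, -0.01, 0.0158], [-0.0144, -0.01, 0.0158]]
```

move_arm(
  jaw=[0,0,0,0,0],
  dp=[
    [0.0075,-0.007,0.0129],
    [0.0075,-0.008,0.0123],
    [0.0075,-0.009,0.0117],
    [0,0,0],
    [0,0,0],
  ],
  rotation=[
    [-0.0144,-0.01,0.0158],
    [-0.0144,-0.01,0.0158],
    [-0.0144,-0.01,0.0158],
    [0,0,0],
    [0,0,0],
  ],
)

```text
clock: 15.28
position: [0.5187, -0.1377, 0.2338]
tool_rot: [2.444, -0.002, -0.169]
force: [0.1, 0.1, 0.7]
grip_width: 0.0855
```

```bash
python3 st.py p
python3 - <<'E'
from h import *
path([(RC-.067*X+.0145*N,frame(Y,X))],.025,.08)
c=calibration("wrist");im=grab_frame("wrist");cv2.imwrite("pics/w6.png",im)
m=mask(im,"red");g=im.astype(int);w=((abs(g[...,2]-g[...,1])<25)&(g[...,2]>120)&(g[...,2]-g[...,0]<40)).astype(np.uint8)*255
for n,mm in(("red",m),("white",w)):
    for b in blobs(mm,150)[:4]:
        print(n,cv2.contourArea(b),cv2.boundingRect(b))
E
```

```text
XYN [-0.1798 -0.0002  0.0173] [ 0.0009 -0.0001  0.0038] F [-0.616   0.0385  0.3781] 15.275 0.08553481727684567 q [ 0.0227  0.5261 -0.35    1.8361  0.8115  1.3153 -2.4786]
5 
DP [[0.0, -0.0007, 0.0282], [0.0, -0.0007, 0.0282], [0.0, -0.0007, 0.0282], [0.0, -0.0007, 0.0282], [0.0, -0.0007, 0.0282]] 
ROT [[-0.0001, 0.0, -0.0002], [-0.0001, 0.0, -0.0002], [-0.0001, 0.0, -0.0002], [-0.0001, 0.0, -0.0002], [-0.0001, 0.0, -0.0002]]
red 3825.0 (212, 123, 42, 111)
white 17997.0 (418, 0, 94, 217)
white 2088.0 (253, 170, 40, 63)
white 1908.0 (366, 73, 30, 190)
white 1309.5 (461, 213, 51, 72)
```

move_arm(
  jaw=[0,0,0],
  dp=[
    [0,-0.001,0.025],
    [0,-0.001,0.025],
    [0,0,0],
  ],
  rotation=[
    [0,0,0],
    [0,0,0],
    [0,0,0],
  ],
)

```text
clock: 15.7
position: [0.5142, -0.1622, 0.2017]
tool_rot: [2.443, -0.002, -0.17]
force: [-0.2, 0.6, 0.1]
grip_width: 0.0857
```

```bash
python3 st.py p
```

```text
XYN [-0.1392 -0.0006  0.0157] [-0.0006 -0.0017  0.0044] F [-0.42   -0.3382 -0.3682] 15.7 0.08569427954314754 q [ 0.0182  0.5577 -0.2862  1.8781  0.8404  1.2275 -2.4958]
```

```bash
python3 - <<'E'
from h import *
P=RC-.086*X+.0145*N;a=.25;z=np.cos(a)*X+np.sin(a)*Y
path([(P-.05*z,frame(np.cross(N,z),z))],.025,.1)
E
```

```text
3 
DP [[-0.0049, -0.0005, 0.002], [-0.0051, -0.0005, 0.0016], [-0.0052, -0.0005, 0.0011]] 
ROT [[0.0001, 0.0267, -0.0005], [0.0001, 0.0267, -0.0005], [0.0001, 0.0267, -0.0005]]
```

move_arm(
  jaw=[0,0,0,0],
  dp=[
    [-0.005,-0.0005,0.002],
    [-0.005,-0.0005,0.0016],
    [-0.005,-0.0005,0.001],
    [0,0,0],
  ],
  rotation=[
    [0,0.0267,-0.0005],
    [0,0.0267,-0.0005],
    [0,0.0267,-0.0005],
    [0,0,0],
  ],
)

```text
clock: 16.2
position: [0.506, -0.1599, 0.1952]
tool_rot: [2.428, -0.141, -0.036]
force: [-0.2, 0.2, 0.2]
grip_width: 0.0853
```

```bash
python3 st.py p
```

```text
XYN [-0.1348 -0.0091  0.0107] [-0.0059  0.1907 -0.0072] F [-0.2629 -0.2811 -0.0185] 16.2 0.08534721316347631 q [-0.4575  0.5004  0.2878  2.0833  0.8387  0.8374 -2.5182]
```

```bash
python3 - <<'E'
from h import *
P=RC-.086*X+.0145*N;a=-.3;z=np.cos(a)*X+np.sin(a)*Y
path([(P-.06*z,frame(np.cross(N,z),z))],.025,.075)
E
```

```text
7 
DP [[0.005, 0.0007, -0.0006], [0.0049, 0.0007, -0.0009], [0.0049, 0.0007, -0.0013], [0.0047, 0.0007, -0.0016], [0.0046, 0.0007, -0.0019], [0.0045, 0.0007, -0.0023], [0.0043, 0.0007, -0.0026]] 
ROT [[0.0003, -0.0223, 0.0003], [0.0003, -0.0223, 0.0003], [0.0003, -0.0223, 0.0003], [0.0003, -0.0223, 0.0003], [0.0003, -0.0223, 0.0003], [0.0003, -0.0223, 0.0003], [0.0003, -0.0223, 0.0003]]
```

move_arm(
  jaw=[0,0,0,0,0,0,0,0],
  dp=[
    [0.005,0.0007,-0.0006],
    [0.005,0.0007,-0.001],
    [0.005,0.0007,-0.0013],
    [0.0047,0.0007,-0.0016],
    [0.0046,0.0007,-0.002],
    [0.0045,0.0007,-0.0023],
    [0.0043,0.0007,-0.0026],
    [0,0,0],
  ],
  rotation=[
    [0.0003,-0.0223,0.0003],
    [0.0003,-0.0223,0.0003],
    [0.0003,-0.0223,0.0003],
    [0.0003,-0.0223,0.0003],
    [0.0003,-0.0223,0.0003],
    [0.0003,-0.0223,0.0003],
    [0.0003,-0.0223,0.0003],
    [0,0,0],
  ],
)

```text
clock: 17.2
position: [0.533, -0.1641, 0.2029]
tool_rot: [2.424, 0.231, -0.368]
force: [0.2, -0.4, -1.0]
grip_width: 0.0856
```

```bash
python3 st.py p
```

```text
XYN [-0.1409  0.0183  0.0155] [ 0.0036 -0.3054  0.0031] F [ 0.984   0.2267 -0.3566] 17.2 0.08556027427816294 q [-0.2537  0.725   0.2204  1.5927  0.425   1.3623 -2.1049]
```

```bash
python3 - <<'E'
from h import *
P=RC-.086*X+.0145*N;a=-.3;z=np.cos(a)*X+np.sin(a)*Y
path([(P+.018*z,frame(np.cross(N,z),z))],.016,.075)
E
```

```text
5 
DP [[-0.0002, -0.0002, 0.019], [-0.0002, -0.0002, 0.019], [-0.0003, -0.0002, 0.019], [-0.0003, -0.0002, 0.019], [-0.0003, -0.0002, 0.019]] 
ROT [[-0.0003, 0.0003, -0.0002], [-0.0003, 0.0003, -0.0002], [-0.0003, 0.0003, -0.0002], [-0.0003, 0.0003, -0.0002], [-0.0003, 0.0003, -0.0002]]
```

move_arm(
  jaw=[0,0,0,0,0,0,0],
  dp=[
    [0,0,0.019],
    [0,0,0.019],
    [0,0,0.019],
    [-0.0005,-0.0005,0.019],
    [-0.0005,-0.0005,0.019],
    [0,0,0],
    [0,0,0],
  ],
  rotation=[
    [-0.0003,0.0003,-0.0002],
    [-0.0003,0.0003,-0.0002],
    [-0.0003,0.0003,-0.0002],
    [-0.0003,0.0003,-0.0002],
    [-0.0003,0.0003,-0.0002],
    [0,0,0],
    [0,0,0],
  ],
)

```text
clock: 18.08
position: [0.5025, -0.2048, 0.1476]
tool_rot: [2.418, 0.227, -0.36]
force: [-0.3, -0.1, -0.2]
grip_width: 0.0854
```

```bash
python3 st.py p; python3 - <<'E'
from h import *
im=grab_frame("wrist");im2=grab_frame("scene")[170:290,150:270]
cv2.imwrite("pics/c7.png",np.hstack([cv2.resize(im,(440,330)),cv2.resize(im2,(330,330),interpolation=cv2.INTER_CUBIC)]))
E
```

```text
XYN [-0.0695 -0.0051  0.0145] [-0.0035 -0.2972 -0.0012] F [ 0.2444 -0.3016  0.0177] 18.075 0.08536862047158346 q [-0.2157  0.7625  0.2361  1.7121  0.466   1.1952 -2.138 ]
```

View pics/c7.png

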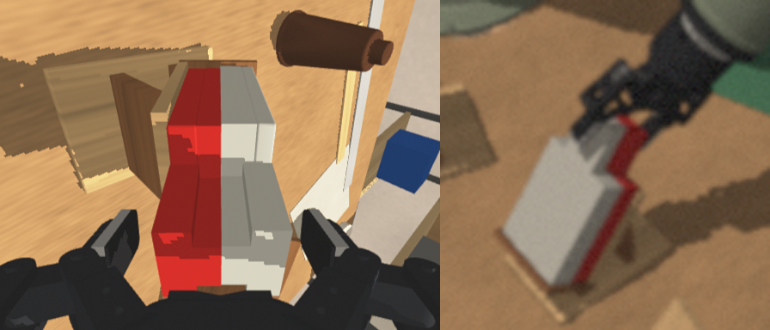

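Left: the tongues stand between the open fingers with the seam at x≈221, midway between them. Right: the pair is still square on the stand. Close.

move_arm(
  jaw=[60,100,150,255,255,255,255],
  dp=[
    [0,0,0],
    [0,0,0],
    [0,0,0],
    [0,0,0],
    [0,0,0],
    [0,0,0],
    [0,0,0],
  ],
  rotation=[
    [0,0,0],
    [0,0,0],
    [0,0,0],
    [0,0,0],
    [0,0,0],
    [0,0,0],
    [0,0,0],
  ],
  squeeze=115,
)

```text
clock: 19.05
position: [0.5025, -0.2051, 0.1484]
tool_rot: [2.417, 0.226, -0.36]
force: [0.8, 3.5, 12.9]
grip_width: 0.0547
```

```bash
python3 st.py p; python3 - <<'E'
from h import *
p,r=cur()
path([(p+.04*N-.0*X,r),(p+.06*N-.05*X+np.array([0,0,.08]),r)],.03,.1)
E
```

```text
XYN [-0.0699 -0.005   0.0153] [-0.0046 -0.297  -0.001 ] F [-12.1472   0.2274   5.5262] 19.05 0.05465739815785901 q [-0.2159  0.7617  0.2365  1.712   0.4669  1.1963 -2.138 ]
7 
DP [[-0.0, 0.025, 0.0001], [-0.0, 0.025, 0.0001], [-0.0081, 0.018, -0.0265], [-0.0081, 0.018, -0.0265], [-0.0081, 0.018, -0.0265], [-0.0081, 0.018, -0.0265], [-0.0081, 0.018, -0.0265]] 
ROT [[0.0, 0.0, 0.0], [0.0, 0.0, 0.0], [0.0, 0.0, 0.0], [0.0, 0.0, 0.0], [0.0, 0.0, 0.0], [0.0, 0.0, 0.0], [0.0, 0.0, 0.0]]
```

move_arm(
  jaw=[255,255,255,255,255,255,255,255,255],
  dp=[
    [-0.002,0.006,-0.007],
    [0,0.02,0],
    [0,0.024,0],
    [-0.008,0.018,-0.0265],
    [-0.008,0.018,-0.0265],
    [-0.008,0.018,-0.0265],
    [-0.008,0.018,-0.0265],
    [-0.008,0.018,-0.0265],
    [0,0,0],
  ],
  rotation=[
    [0,0,0],
    [0,0,0],
    [0,0,0],
    [0,0,0],
    [0,0,0],
    [0,0,0],
    [0,0,0],
    [0,0,0],
    [0,0,0],
  ],
)

```text
clock: 20.18
position: [0.5013, -0.2163, 0.3104]
tool_rot: [2.419, 0.224, -0.361]
force: [-0.6, 0.2, -5.2]
grip_width: 0.0549
```

```bash
python3 st.py p; python3 - <<'E'
from h import *
im=grab_frame("wrist");im2=grab_frame("scene")[150:270,150:270]
cv2.imwrite("pics/c8.png",np.hstack([cv2.resize(im,(440,330)),cv2.resize(im2,(330,330),interpolation=cv2.INTER_CUBIC)]))
E
```

```text
XYN [-0.1868 -0.0043  0.1281] [-0.0027 -0.2961  0.0015] F [ 3.8612 -0.6176 -3.4271] 20.175 0.05492240615637285 q [-0.2204  0.5535  0.2689  1.6075  0.4771  1.4572 -1.9743]
```

View pics/c8.png

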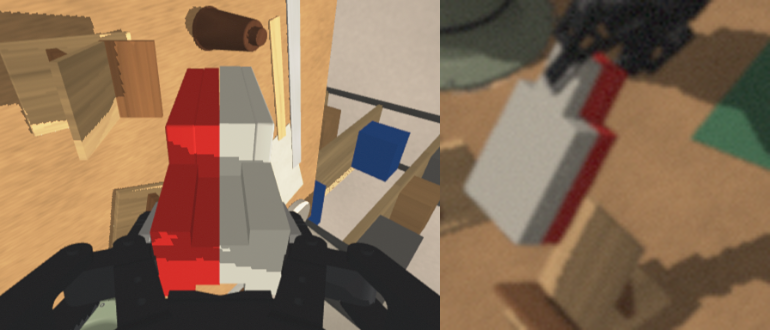

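The pair is lifted closed and square (seam at x≈220), and the stand below is empty. Flip.

move_arm(
  jaw=[255,255,255,255,255,255,255,255],
  dp=[
    [0,0,0],
    [0,0,0],
    [0,0,0],
    [0,0,0],
    [0,0,0],
    [0,0,0],
    [0,0,0],
    [0,0,0],
  ],
  rotation=[
    [-0.0122,0,-0.04],
    [-0.0122,0,-0.04],
    [-0.0122,0,-0.04],
    [-0.0122,0,-0.04],
    [-0.0122,0,-0.04],
    [-0.0122,0,-0.04],
    [-0.0122,0,-0.04],
    [-0.0122,0,-0.04],
  ],
)

```text
clock: 21.28
position: [0.5008, -0.2157, 0.3076]
tool_rot: [2.634, 0.867, 0.597]
force: [0.9, -0.2, -4.0]
grip_width: 0.055
```

```bash
python3 st.py p
```

```text
XYN [-0.1849 -0.005   0.1258] [-0.1582 -0.2728 -1.0501] F [ 3.0571  0.9086 -2.519 ] 21.275 0.05500928544003833 q [-0.2318  0.5505  0.0953  1.7539  0.7766  1.4601 -1.2213]
```

move_arm(
  jaw=[255,255,255,255,255,255,255,255],
  dp=[
    [0,0,0],
    [0,0,0],
    [0,0,0],
    [0,0,0],
    [0,0,0],
    [0,0,0],
    [0,0,0],
    [0,0,0],
  ],
  rotation=[
    [-0.0122,0,-0.04],
    [-0.0122,0,-0.04],
    [-0.0122,0,-0.04],
    [-0.0122,0,-0.04],
    [-0.0122,0,-0.04],
    [-0.0122,0,-0.04],
    [-0.0122,0,-0.04],
    [-0.0122,0,-0.04],
  ],
)

```text
clock: 22.28
position: [0.5007, -0.2157, 0.3076]
tool_rot: [-2.612, 0.85, 2.246]
force: [-0.4, 0.1, -3.7]
grip_width: 0.0548
```

```bash
python3 st.py m
```

```text
XYN [-0.185  -0.005   0.1258] [ 0.1577 -0.2681  1.0235] F [ 2.8005 -0.4188 -2.433 ] 22.275 0.05475484562862521 q [-0.177   0.4145 -0.0635  1.9866  1.0179  1.2844 -0.4025]
```

move_arm(
  jaw=[255,255,255,255,255,255,255,255,255],
  dp=[
    [0,0,0],
    [0,0,0],
    [0,0,0],
    [0,0,0],
    [0,0,0],
    [0,0,0],
    [0,0,0],
    [0,0,0],
    [0,0,0],
  ],
  rotation=[
    [-0.0122,0,-0.04],
    [-0.0122,0,-0.04],
    [-0.0122,0,-0.04],
    [-0.0122,0,-0.04],
    [-0.0122,0,-0.04],
    [-0.0122,0,-0.04],
    [-0.0122,0,-0.04],
    [-0.0122,0,-0.04],
    [0,0,0],
  ],
)

```text
clock: 23.4
position: [0.5005, -0.2162, 0.3082]
tool_rot: [-2.42, 0.215, -3.107]
force: [-0.4, 0.8, -4.0]
grip_width: 0.0549
```

```bash
python3 st.py m
```

```text
XYN [-0.185  -0.0052  0.1267] [ 0.0015 -0.2925 -0.0124] F [ 2.5805 -0.4993 -3.1516] 23.4 0.05493619926593391 q [ 0.0128  0.2477 -0.1695  2.0676  0.9874  1.0045  0.7401]
```

```bash
python3 - <<'E'
from h import *
Rt=frame(-Y,X)*R.from_rotvec([-.0046,-.297,-.001])
P=lambda x,y,n:RC+x*X+y*Y+n*N
path([(P(-.076,.006,.09),Rt),(P(-.076,.006,.024),Rt)],.025,.1)
E
```

```text
8 
DP [[0.0051, 0.0092, 0.0269], [0.0051, 0.0092, 0.0269], [0.0052, 0.0092, 0.0269], [0.0052, 0.0091, 0.0269], [0.0053, 0.0091, 0.0269], [-0.0, 0.0275, 0.0001], [-0.0, 0.0275, 0.0001], [-0.0, 0.0275, 0.0001]] 
ROT [[-0.0003, -0.0003, 0.0008], [-0.0003, -0.0003, 0.0008], [-0.0003, -0.0003, 0.0008], [-0.0003, -0.0003, 0.0008], [-0.0003, -0.0003, 0.0008], [0.0, 0.0, 0.0], [0.0, 0.0, 0.0], [0.0, 0.0, 0.0]]
```

move_arm(
  jaw=[255,255,255,255,255,255,255,255],
  dp=[
    [0.005,0.009,0.027],
    [0.005,0.009,0.027],
    [0.005,0.009,0.027],
    [0.005,0.009,0.027],
    [0.0055,0.01,0.027],
    [0,0.0275,0],
    [0,0,0],
    [0,0,0],
  ],
  rotation=[
    [-0.0003,-0.0003,0.0008],
    [-0.0003,-0.0003,0.0008],
    [-0.0003,-0.0003,0.0008],
    [-0.0003,-0.0003,0.0008],
    [-0.0003,-0.0003,0.0008],
    [0,0,0],
    [0,0,0],
    [0,0,0],
  ],
)

```text
clock: 24.4
position: [0.5085, -0.2422, 0.1872]
tool_rot: [-2.426, 0.227, -3.112]
force: [-0.2, -0.8, -3.9]
grip_width: 0.0545
```

```bash
python3 st.py m;  python3 - <<'E'
from h import *
Rt=frame(-Y,X)*R.from_rotvec([-.0046,-.297,-.001])
P=lambda x,y,n:RC+x*X+y*Y+n*N
path([(P(-.076,.006,.022),Rt)],.015,.1)
im2=grab_frame("scene")[170:290,150:270]
cv2.imwrite("pics/s9.png",cv2.resize(im2,(540,540),interpolation=cv2.INTER_CUBIC))
E
```

```text
XYN [-0.0768  0.007   0.0676] [-0.0047 -0.2987 -0.0008] F [ 3.5518 -0.0912 -1.8705] 24.4 0.05453707610740917 q [ 0.0205  0.4623 -0.1117  2.1608  1.2529  0.8279  0.4003]
4 
DP [[0.0004, 0.0142, 0.0002], [0.0004, 0.0142, 0.0002], [0.0004, 0.0142, 0.0002], [0.0004, 0.0142, 0.0002]] 
ROT [[0.0, 0.0001, -0.0], [0.0, 0.0001, -0.0], [0.0, 0.0001, -0.0], [0.0, 0.0001, -0.0]]
```

View pics/s9.png

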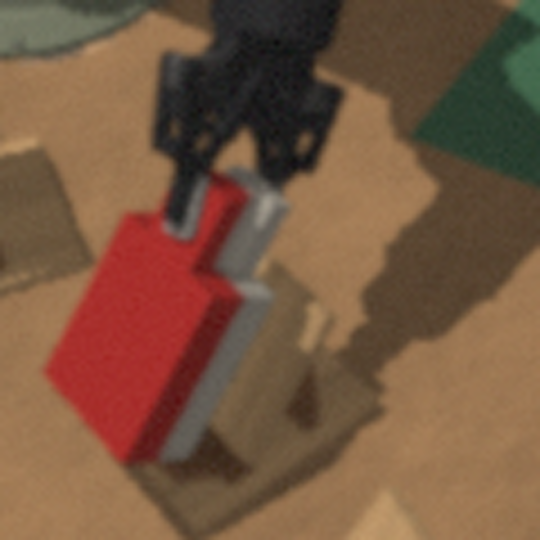

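The pair is inverted, red on top and white below, and hovers parallel to the stand's board. Descending.

move_arm(
  jaw=[255,255,255,255,255,255,255],
  dp=[
    [0.0004,0.014,0],
    [0.0004,0.014,0],
    [0.0004,0.014,0],
    [0.0004,0.014,0],
    [0,0.002,0],
    [0,0,0],
    [0,0,0],
  ],
  rotation=[
    [0,0,0],
    [0,0,0],
    [0,0,0],
    [0,0,0],
    [0,0,0],
    [0,0,0],
    [0,0,0],
  ],
)

```text
clock: 25.32
position: [0.5131, -0.2072, 0.1576]
tool_rot: [-2.426, 0.227, -3.111]
force: [0.1, 0.2, -4.9]
grip_width: 0.0549
```

```bash
python3 st.py m
```

```text
XYN [-0.0768  0.0057  0.0214] [-0.0048 -0.2989 -0.0013] F [ 3.6518  0.0715 -3.292 ] 25.325 0.054863730257278046 q [-0.0417  0.5261 -0.1323  2.166   1.2686  0.8537  0.2878]
```

Continue down: 4.8 mm more, checking force.

move_arm(
  jaw=[255,255,255,255],
  dp=[
    [0,0.003,0],
    [0,0.002,0],
    [0,0,0],
    [0,0,0],
  ],
  rotation=[
    [0,0,0],
    [0,0,0],
    [0,0,0],
    [0,0,0],
  ],
)

```text
clock: 25.82
position: [0.5136, -0.2038, 0.1548]
tool_rot: [-2.426, 0.227, -3.111]
force: [0.3, 0.5, -5.0]
grip_width: 0.0546
```

move_arm(
  jaw=[255,255,255],
  dp=[
    [0,0.001,0],
    [0,0.001,0],
    [0,0,0],
  ],
  rotation=[
    [0,0,0],
    [0,0,0],
    [0,0,0],
  ],
)

```text
clock: 26.2
position: [0.5138, -0.2027, 0.1538]
tool_rot: [-2.426, 0.227, -3.111]
force: [-0.2, -0.5, -2.4]
grip_width: 0.0543
```

```bash
python3 st.py m
```

```text
XYN [-0.0768  0.0057  0.0155] [-0.0047 -0.299  -0.0018] F [ 2.2252 -0.1208 -1.1426] 26.2 0.054280632420509234 q [-0.0495  0.5347 -0.1349  2.1656  1.2697  0.8571  0.275 ]
```

move_arm(
  jaw=[255,255,255,255,255],
  dp=[
    [0.0006,0.0005,0.0022],
    [0.0006,0,0.0022],
    [0.0006,0,0.0022],
    [0,0,0],
    [0,0,0],
  ],
  rotation=[
    [0,0,0],
    [0,0,0],
    [0,0,0],
    [0,0,0],
    [0,0,0],
  ],
)

```text
clock: 26.82
position: [0.5133, -0.2061, 0.1493]
tool_rot: [-2.426, 0.227, -3.111]
force: [1.1, -5.0, -2.4]
grip_width: 0.055
```

```bash
python3 st.py m
```

```text
XYN [-0.0711  0.0058  0.0152] [-0.0046 -0.2985 -0.0017] F [4.8537 1.9566 2.1097] 26.825 0.0550421704474824 q [-0.0455  0.5435 -0.1307  2.1686  1.2845  0.8497  0.2624]
```

move_arm(
  jaw=[255,255,255,255],
  dp=[
    [0.0004,0.0004,0.0014],
    [0.0003,0.0004,0.001],
    [0,0,0],
    [0,0,0],
  ],
  rotation=[
    [0,0,0],
    [0,0,0],
    [0,0,0],
    [0,0,0],
  ],
)

```text
clock: 27.32
position: [0.5139, -0.2067, 0.1482]
tool_rot: [-2.425, 0.228, -3.111]
force: [0.6, 1.8, 11.2]
grip_width: 0.0548
```

```bash
python3 st.py m
```

```text
XYN [-0.07    0.0065  0.0149] [-0.004  -0.3002 -0.0011] F [-9.7836  0.3382  5.7695] 27.325 0.05480308434477228 q [-0.0453  0.5464 -0.1298  2.1689  1.2907  0.8484  0.2564]
```

move_arm(
  jaw=[255,200,120,60,0,0,0,0,0,0],
  dp=[
    [0,0,-0.001],
    [0,0,0],
    [0,0,0],
    [0,0,0],
    [0,0,0],
    [0,0,-0.01],
    [0,0,-0.025],
    [0,0,-0.045],
    [0,0,-0.055],
    [0,0,0],
  ],
  rotation=[
    [0,0,0],
    [0,0,0],
    [0,0,0],
    [0,0,0],
    [0,0,0],
    [0,0,0],
    [0,0,0],
    [0,0,0],
    [0,0,0],
    [0,0,0],
  ],
)

```text
clock: 28.58
position: [0.4936, -0.1333, 0.2293]
tool_rot: [-2.428, 0.23, -3.108]
force: [0.6, -0.6, 0.3]
grip_width: 0.0855
```

```bash
python3 st.py m; python3 - <<'E'
from h import *
from scipy.spatial.transform import Slerp
p,r=cur();sl=Slerp([0,1],R.concatenate([r,Rcap]));print((r.inv()*Rcap).as_rotvec())
path([(p+[-.01,-.02,.13],sl(.2)),((.49,-.27,.34),sl(.7)),(RC-.0865*X+.0005*Y+.12*N,Rcap)],.05,.12)
im2=grab_frame("scene")[170:290,150:270];cv2.imwrite("pics/s10.png",cv2.resize(im2,(540,540),interpolation=cv2.INTER_CUBIC))
E
```

```text
XYN [-0.1765 -0.0257  0.0142] [-0.0075 -0.3035 -0.002 ] F [0.0466 0.6662 0.5438] 28.575 0.08546756066249644 q [-0.1437  0.3733 -0.2151  2.1514  1.0419  1.0105  0.4113]
[-1.046   1.4224  1.4342]
20 
DP [[-0.006, -0.031, -0.0265], [-0.0062, -0.0292, -0.0285], [-0.0062, -0.0272, -0.0304], [-0.0058, -0.0251, -0.0322], [-0.0056, -0.0108, 0.0085], [-0.0069, -0.0108, 0.0075], [-0.0082, -0.0106, 0.0064], [-0.0093, -0.0103, 0.0052], [-0.0104, -0.0098, 0.004], [-0.0113, -0.0092, 0.0027], [-0.0121, -0.0085, 0.0014], [-0.0127, -0.0076, 0.0001], [-0.0132, -0.0066, -0.0012], [-0.0135, -0.0056, -0.0025], [-0.011, 0.0006, 0.0205], [-0.0124, 0.0004, 0.0197], [-0.0137, 0.0004, 0.0188], [-0.015, 0.0004, 0.0178], [-0.0162, 0.0006, 0.0167], [-0.0173, 0.001, 0.0156]] 
ROT [[-0.0166, 0.0226, 0.0228], [-0.0166, 0.0226, 0.0228], [-0.0166, 0.0226, 0.0228], [-0.0166, 0.0226, 0.0228], [-0.0166, 0.0226, 0.0228], [-0.0166, 0.0226, 0.0228], [-0.0166, 0.0226, 0.0228], [-0.0166, 0.0226, 0.0228], [-0.0166, 0.0226, 0.0228], [-0.0166, 0.0226, 0.0228], [-0.0166, 0.0226, 0.0228], [-0.0166, 0.0226, 0.0228], [-0.0166, 0.0226, 0.0228], [-0.0166, 0.0226, 0.0228], [-0.0166, 0.0226, 0.0228], [-0.0166, 0.0226, 0.0228], [-0.0166, 0.0226, 0.0228], [-0.0166, 0.0226, 0.0228], [-0.0166, 0.0226, 0.0228], [-0.0166, 0.0226, 0.0228]]
```

View pics/s10.png

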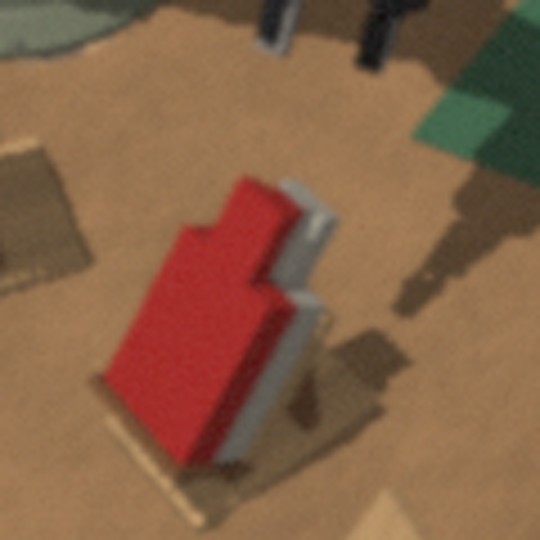

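The pair sits on the stand, red on top and white beneath against the ledge, aligned, with the gripper clear. Now go for the red tray's tongue.

move_arm(
  jaw=[0,0,0,0,0,0,0,0,0,0],
  dp=[
    [-0.006,-0.031,-0.0265],
    [-0.006,-0.029,-0.0285],
    [-0.006,-0.027,-0.03],
    [-0.006,-0.025,-0.032],
    [-0.0056,-0.011,0.0085],
    [-0.007,-0.011,0.0075],
    [-0.008,-0.0106,0.0064],
    [-0.0093,-0.0103,0.005],
    [-0.0104,-0.01,0.004],
    [-0.0113,-0.009,0.0027],
  ],
  rotation=[
    [-0.0166,0.0226,0.0228],
    [-0.0166,0.0226,0.0228],
    [-0.0166,0.0226,0.0228],
    [-0.0166,0.0226,0.0228],
    [-0.0166,0.0226,0.0228],
    [-0.0166,0.0226,0.0228],
    [-0.0166,0.0226,0.0228],
    [-0.0166,0.0226,0.0228],
    [-0.0166,0.0226,0.0228],
    [-0.0166,0.0226,0.0228],
  ],
)

```text
clock: 29.88
position: [0.4861, -0.227, 0.3446]
tool_rot: [-3.03, -0.162, 2.244]
force: [-0.6, -0.2, -0.3]
grip_width: 0.0853
```

```bash
python3 st.py; python3 - <<'E'
from h import *
from scipy.spatial.transform import Slerp
p,r=cur();sl=Slerp([0,1],R.concatenate([r,Rcap]));print(p,(r.inv()*Rcap).as_rotvec())
path([((.49,-.27,.34),sl(.5)),(RC-.0865*X+.0005*Y+.12*N,Rcap)],.05,.12)
E
```

```text
XYN [-0.2046 -0.0176  0.16  ] [ 0.5248 -0.7116 -0.7086] F [ 0.421  -0.5304  0.0769] 29.875 0.08526650825923716 q [ 0.3682  0.391  -0.0646  1.5274  0.0278  1.4201  0.9809]
[ 0.4861 -0.227   0.3446] [-0.5248  0.7116  0.7086]
10 
DP [[-0.0091, -0.0059, 0.0003], [-0.0095, -0.0053, -0.0006], [-0.0097, -0.0045, -0.0016], [-0.0099, -0.0037, -0.0025], [-0.0099, -0.0029, -0.0034], [-0.0149, 0.0006, 0.0237], [-0.0165, 0.0005, 0.0226], [-0.018, 0.0006, 0.0214], [-0.0194, 0.0008, 0.0201], [-0.0208, 0.0012, 0.0187]] 
ROT [[-0.0167, 0.0227, 0.0226], [-0.0167, 0.0227, 0.0226], [-0.0167, 0.0227, 0.0226], [-0.0167, 0.0227, 0.0226], [-0.0167, 0.0227, 0.0226], [-0.0167, 0.0227, 0.0226], [-0.0167, 0.0227, 0.0226], [-0.0167, 0.0227, 0.0226], [-0.0167, 0.0227, 0.0226], [-0.0167, 0.0227, 0.0226]]
```

move_arm(
  jaw=[0,0,0,0,0,0,0,0,0,0],
  dp=[
    [-0.009,-0.006,0],
    [-0.0095,-0.005,-0.0006],
    [-0.01,-0.0045,-0.0016],
    [-0.01,-0.0037,-0.0025],
    [-0.01,-0.003,-0.0034],
    [-0.015,0.0006,0.0237],
    [-0.0165,0.0005,0.0226],
    [-0.018,0.0006,0.0214],
    [-0.0194,0.0008,0.02],
    [-0.02,0.001,0.018],
  ],
  rotation=[
    [-0.0167,0.0227,0.0226],
    [-0.0167,0.0227,0.0226],
    [-0.0167,0.0227,0.0226],
    [-0.0167,0.0227,0.0226],
    [-0.0167,0.0227,0.0226],
    [-0.0167,0.0227,0.0226],
    [-0.0167,0.0227,0.0226],
    [-0.0167,0.0227,0.0226],
    [-0.0167,0.0227,0.0226],
    [-0.0167,0.0227,0.0226],
  ],
)

```text
clock: 31.12
position: [0.4964, -0.2745, 0.2285]
tool_rot: [-3.137, -0.874, 1.4]
force: [-0.4, -0.6, 0.3]
grip_width: 0.0851
```

move_arm(
  jaw=[0],
  dp=[
    [0,0,0],
  ],
  rotation=[
    [0,0,0],
  ],
)

```text
clock: 31.25
position: [0.4951, -0.2747, 0.2276]
tool_rot: [-3.133, -0.874, 1.399]
force: [0.1, -0.3, 0.9]
grip_width: 0.0852
```

```bash
python3 st.py; python3 - <<'E'
from h import *
path([(RC-.0865*X+.0005*Y+.07*N,Rcap),(RC-.0865*X+.0005*Y+.0195*N,Rcap)],.025,.12)
c=calibration("wrist");K,T=c["camera_matrix"],c["T"];im=grab_frame("wrist");cv2.imwrite("pics/w11.png",im)
def onplane(uv,off):
    d=T[:3,:3]@np.linalg.solve(K,[uv[0],uv[1],1.]);o=T[:3,3];k=((RC+off*N-o)@N)/(d@N);return (o+d*k-RC)@np.c_[X,Y,N]
m=mask(im,"red");m[:,400:]=0;b=blobs(m)[0];print(cv2.boundingRect(b))
y0=cv2.boundingRect(b)[1]
for v in(y0+12,y0+30,y0+40):
    xs=np.where(m[v]>0)[0];print(v,xs.min(),xs.max(),onplane((xs.min()-.5,v),.042),onplane((xs.max()+.5,v),.042))
E
```

```text
XYN [-0.0857 -0.0009  0.1197] [0.0034 0.001  0.004 ] F [-0.4551  0.1832  0.7836] 31.25 0.08517593080993761 q [ 0.7799  0.7592 -0.0169  1.4958 -0.674   1.4989  0.8658]
5 
DP [[0.0005, 0.0009, 0.0311], [0.0005, 0.0009, 0.0311], [-0.0, -0.0, 0.021], [-0.0, -0.0, 0.021], [-0.0, -0.0, 0.021]] 
ROT [[-0.0005, -0.0002, -0.0006], [-0.0005, -0.0002, -0.0006], [0.0, 0.0, 0.0], [0.0, 0.0, 0.0], [0.0, 0.0, 0.0]]
(200, 164, 119, 179)
176 229 289 [-0.1045 -0.0202  0.042 ] [-0.1043  0.023   0.042 ]
194 230 289 [-0.0912 -0.0199  0.042 ] [-0.091   0.0233  0.042 ]
204 230 288 [-0.0836 -0.0201  0.042 ] [-0.0835  0.0228  0.042 ]
```

move_arm(
  jaw=[0,0,0,0,0,0,0],
  dp=[
    [0.0005,0.0013,0.031],
    [0.0005,0.0013,0.031],
    [0,0,0.021],
    [0,0,0.021],
    [0,0,0.021],
    [0,0,0],
    [0,0,0],
  ],
  rotation=[
    [-0.0005,-0.0002,-0.0006],
    [-0.0005,-0.0002,-0.0006],
    [0,0,0],
    [0,0,0],
    [0,0,0],
    [0,0,0],
    [0,0,0],
  ],
)

```text
clock: 32.17
position: [0.512, -0.1987, 0.167]
tool_rot: [3.133, -0.87, 1.415]
force: [0.3, -0.3, -0.6]
grip_width: 0.0857
```

```bash
python3 st.py
```

```text
XYN [-0.0893  0.0032  0.0212] [-0.0017 -0.0023 -0.0062] F [ 0.6763  0.3547 -0.1898] 32.175 0.08566080937506575 q [ 0.7072  0.7766 -0.0608  1.6532 -0.7335  1.2963  0.918 ]
```

move_arm(
  jaw=[0,0,110,170,255,255,255,255],
  dp=[
    [-0.003,-0.0022,0.002],
    [0,0,0],
    [0,0,0],
    [0,0,0],
    [0,0,0],
    [0,0,0],
    [0,0,0],
    [0,0,0],
  ],
  rotation=[
    [0.0005,0.0007,0.002],
    [0,0,0],
    [0,0,0],
    [0,0,0],
    [0,0,0],
    [0,0,0],
    [0,0,0],
    [0,0,0],
  ],
  squeeze=80,
)

```text
clock: 33.17
position: [0.5102, -0.1984, 0.1642]
tool_rot: [3.141, -0.873, 1.405]
force: [-1.2, -3.5, 4.6]
grip_width: 0.0426
```

```bash
python3 st.py
```

```text
XYN [-0.0871  0.0014  0.0194] [-0.0001  0.0001 -0.    ] F [-1.2045 -0.5567  5.7672] 33.175 0.04262091541954568 q [ 0.7084  0.7806 -0.0601  1.6563 -0.7341  1.295   0.9179]
```

```bash
python3 - <<'E'
from h import *
from scipy.spatial.transform import Slerp
p,r=cur();yw=np.radians(97.3);Rt=frame((np.cos(yw),np.sin(yw),0),(0,0,-1))
sl=Slerp([0,1],R.concatenate([r,Rt]))
a=p+.01*N-.001*X;b=p+.13*N-.01*X
path([(a,r),(b,r)],.035)
D=[((.485,-.03,.37),sl(.5)),((.5013,.2624,.2),Rt),((.5013,.2624,.03),Rt)]
import h;h.cur=lambda:(b,r)
h.path(D,.05,.12)
E
```

```text
5 
DP [[0.0013, 0.0, -0.0125], [0.0028, 0.0, -0.0375], [0.0028, 0.0, -0.0375], [0.0028, 0.0, -0.0375], [0.0028, 0.0, -0.0375]] 
ROT [[0.0, 0.0, 0.0], [0.0, 0.0, 0.0], [0.0, 0.0, 0.0], [0.0, 0.0, 0.0], [0.0, 0.0, 0.0]]
17 
DP [[0.0524, -0.011, 0.0254], [0.0544, -0.0095, 0.0216], [0.056, -0.008, 0.0177], [0.0573, -0.0066, 0.0137], [0.0583, -0.0051, 0.0096], [0.0589, -0.0037, 0.0054], [0.0345, 0.0009, 0.0496], [0.0375, 0.0021, 0.0474], [0.0403, 0.0033, 0.045], [0.0429, 0.0045, 0.0424], [0.0454, 0.0057, 0.0396], [0.0476, 0.007, 0.0366], [0.0496, 0.0082, 0.0336], [0.0, 0.0, 0.0531], [0.0, 0.0, 0.0531], [0.0, 0.0, 0.0531], [0.0, 0.0, 0.0531]] 
ROT [[0.0034, -0.023, -0.0073], [0.0034, -0.023, -0.0073], [0.0034, -0.023, -0.0073], [0.0034, -0.023, -0.0073], [0.0034, -0.023, -0.0073], [0.0034, -0.023, -0.0073], [0.0029, -0.0197, -0.0062], [0.0029, -0.0197, -0.0062], [0.0029, -0.0197, -0.0062], [0.0029, -0.0197, -0.0062], [0.0029, -0.0197, -0.0062], [0.0029, -0.0197, -0.0062], [0.0029, -0.0197, -0.0062], [0.0, 0.0, 0.0], [0.0, 0.0, 0.0], [0.0, 0.0, 0.0], [0.0, 0.0, 0.0]]
```

move_arm(
  jaw=[255,255,255,255,255,255],
  dp=[
    [0.001,0,-0.006],
    [0.001,0,-0.01],
    [0.002,0,-0.03],
    [0.003,0,-0.035],
    [0.003,0,-0.035],
    [0,0,0],
  ],
  rotation=[
    [0,0,0],
    [0,0,0],
    [0,0,0],
    [0,0,0],
    [0,0,0],
    [0,0,0],
  ],
)

```text
clock: 33.92
position: [0.4992, -0.2651, 0.2307]
tool_rot: [3.14, -0.871, 1.405]
force: [0.6, 0.7, -1.9]
grip_width: 0.0426
```

```bash
python3 st.py; python3 - <<'E'
from h import *
from scipy.spatial.transform import Slerp
p,r=cur();yw=np.radians(97.3);Rt=frame((np.cos(yw),np.sin(yw),0),(0,0,-1))
sl=Slerp([0,1],R.concatenate([r,Rt]))
path([((.49,-.25,.40),sl(.25)),((.488,-.03,.37),sl(.6)),((.5013,.2624,.2),Rt),((.5013,.2624,.05),Rt)],.055,.12)
im=grab_frame("scene");cv2.imwrite("pics/s12.png",im);m=mask(im,"red")
print([(cv2.contourArea(b),cv2.boundingRect(b)) for b in blobs(m)[:4]])
E
```

```text
XYN [-0.0946  0.0016  0.114 ] [-0.0022 -0.0017  0.0001] F [ 1.0045  0.4477 -1.8269] 33.925 0.04264510018225817 q [ 0.7695  0.7454 -0.0216  1.5129 -0.6825  1.4825  0.8622]
19 
DP [[0.0432, -0.0036, -0.0309], [0.0415, -0.0031, -0.0331], [0.0397, -0.0027, -0.0353], [0.0378, -0.0023, -0.0374], [0.0389, -0.0059, 0.0391], [0.0413, -0.0048, 0.0367], [0.0436, -0.0037, 0.0342], [0.0456, -0.0025, 0.0315], [0.0475, -0.0013, 0.0287], [0.0387, 0.002, 0.0464], [0.0409, 0.0029, 0.0444], [0.043, 0.0039, 0.0423], [0.0449, 0.0049, 0.0401], [0.0468, 0.0059, 0.0378], [0.0485, 0.0069, 0.0354], [0.0501, 0.008, 0.0329], [0.0, 0.0, 0.0625], [0.0, 0.0, 0.0625], [0.0, 0.0, 0.0625]] 
ROT [[0.0026, -0.0172, -0.0055], [0.0026, -0.0172, -0.0055], [0.0026, -0.0172, -0.0055], [0.0026, -0.0172, -0.0055], [0.0029, -0.0193, -0.0061], [0.0029, -0.0193, -0.0061], [0.0029, -0.0193, -0.0061], [0.0029, -0.0193, -0.0061], [0.0029, -0.0193, -0.0061], [0.0024, -0.0157, -0.005], [0.0024, -0.0157, -0.005], [0.0024, -0.0157, -0.005], [0.0024, -0.0157, -0.005], [0.0024, -0.0157, -0.005], [0.0024, -0.0157, -0.005], [0.0024, -0.0157, -0.005], [0.0, 0.0, 0.0], [0.0, 0.0, 0.0], [0.0, 0.0, 0.0]]
[(1115.5, (148, 227, 44, 48)), (226.0, (292, 29, 16, 26)), (175.5, (174, 203, 21, 14))]
```

Weight 1.9 N: only the empty red tray was lifted. Carry to the mat.

move_arm(
  jaw=[255,255,255,255,255,255,255,255,255],
  dp=[
    [0.043,-0.0036,-0.031],
    [0.0415,-0.003,-0.033],
    [0.04,-0.0027,-0.0353],
    [0.038,-0.0023,-0.0374],
    [0.039,-0.006,0.039],
    [0.0413,-0.005,0.0367],
    [0.0436,-0.0037,0.034],
    [0.0456,-0.0025,0.0315],
    [0.0475,-0.0013,0.0287],
  ],
  rotation=[
    [0.0026,-0.0172,-0.0055],
    [0.0026,-0.0172,-0.0055],
    [0.0026,-0.0172,-0.0055],
    [0.0026,-0.0172,-0.0055],
    [0.0029,-0.0193,-0.0061],
    [0.0029,-0.0193,-0.0061],
    [0.0029,-0.0193,-0.0061],
    [0.0029,-0.0193,-0.0061],
    [0.0029,-0.0193,-0.0061],
  ],
)

```text
clock: 35.1
position: [0.4869, -0.0261, 0.3693]
tool_rot: [3.11, -0.348, 1.596]
force: [0.3, -0.6, -1.2]
grip_width: 0.0428
```

move_arm(
  jaw=[255,255,255,255,255,255,255,255],
  dp=[
    [0.0387,0.002,0.0464],
    [0.041,0.003,0.0444],
    [0.043,0.004,0.0423],
    [0.045,0.005,0.04],
    [0.0468,0.006,0.0378],
    [0.0485,0.007,0.0354],
    [0.05,0.008,0.033],
    [0,0,0],
  ],
  rotation=[
    [0.0024,-0.0157,-0.005],
    [0.0024,-0.0157,-0.005],
    [0.0024,-0.0157,-0.005],
    [0.0024,-0.0157,-0.005],
    [0.0024,-0.0157,-0.005],
    [0.0024,-0.0157,-0.005],
    [0.0024,-0.0157,-0.005],
    [0,0,0],
  ],
)

```text
clock: 36.1
position: [0.4974, 0.2691, 0.1979]
tool_rot: [-3.135, -0.002, 1.708]
force: [-0.1, -0.9, -1.2]
grip_width: 0.0426
```

```bash
python3 - <<'E'
from h import *
yw=np.radians(97.3);Rt=frame((np.cos(yw),np.sin(yw),0),(0,0,-1))
print(cur()[0],bot.observe()["qpos"]);path([((.5013,.2615,.05),Rt),((.5013,.2615,.012),Rt)],.03,.12)
E
```

```text
[0.4974 0.2691 0.1979] [-0.451   0.474  -0.2016  1.7821  0.1102  0.9018 -0.5628]
7 
DP [[-0.0021, 0.001, 0.037], [-0.0021, 0.0009, 0.037], [-0.002, 0.0009, 0.037], [-0.002, 0.0008, 0.037], [-0.002, 0.0008, 0.037], [0.0, 0.0, 0.0238], [0.0, 0.0, 0.0238]] 
ROT [[-0.0004, -0.0001, 0.0006], [-0.0004, -0.0001, 0.0006], [-0.0004, -0.0001, 0.0006], [-0.0004, -0.0001, 0.0006], [-0.0004, -0.0001, 0.0006], [0.0, 0.0, 0.0], [0.0, 0.0, 0.0]]
```

move_arm(
  jaw=[255,255,255,255,255,255,255,255,255],
  dp=[
    [-0.002,0.001,0.037],
    [-0.002,0.001,0.037],
    [-0.002,0.001,0.037],
    [-0.002,0.0008,0.037],
    [-0.002,0.0008,0.037],
    [0,0,0.024],
    [0,0,0.02],
    [0,0,0],
    [0,0,0],
  ],
  rotation=[
    [-0.0004,0,0.0006],
    [-0.0004,0,0.0006],
    [-0.0004,0,0.0006],
    [-0.0004,0,0.0006],
    [-0.0004,0,0.0006],
    [0,0,0],
    [0,0,0],
    [0,0,0],
    [0,0,0],
  ],
)

```text
clock: 37.22
position: [0.5055, 0.2578, 0.0181]
tool_rot: [3.137, -0.003, 1.691]
force: [0.8, -0.6, -2.0]
grip_width: 0.0424
```

move_arm(
  jaw=[255,255,255],
  dp=[
    [0,0,0.004],
    [0,0,0],
    [0,0,0],
  ],
  rotation=[
    [0,0,0],
    [0,0,0],
    [0,0,0],
  ],
)

```text
clock: 37.6
position: [0.5052, 0.2576, 0.0144]
tool_rot: [3.138, -0.002, 1.691]
force: [0.0, 0.7, -0.8]
grip_width: 0.0425
```

move_arm(
  jaw=[255,255,255,255],
  dp=[
    [0,0,0.004],
    [0,0,0.002],
    [0,0,0],
    [0,0,0],
  ],
  rotation=[
    [0,0,0],
    [0,0,0],
    [0,0,0],
    [0,0,0],
  ],
)

```text
clock: 38.1
position: [0.5052, 0.2575, 0.0094]
tool_rot: [3.138, -0.002, 1.691]
force: [1.1, -0.7, -1.4]
grip_width: 0.0427
```

move_arm(
  jaw=[255,255,255],
  dp=[
    [0,0,0.0015],
    [0,0,0],
    [0,0,0],
  ],
  rotation=[
    [0,0,0],
    [0,0,0],
    [0,0,0],
  ],
)

```text
clock: 38.48
position: [0.5052, 0.2576, 0.0082]
tool_rot: [3.138, -0.002, 1.691]
force: [0.0, 0.4, -0.7]
grip_width: 0.0429
```

Almost touching; release and rise.

move_arm(
  jaw=[200,120,50,0,0,0,0,0,0,0],
  dp=[
    [0,0,0.0005],
    [0,0,0],
    [0,0,0],
    [0,0,0],
    [0,0,-0.02],
    [0,0,-0.04],
    [0,0,-0.06],
    [0,0,-0.06],
    [0,0,-0.06],
    [0,0,0],
  ],
  rotation=[
    [0,0,0],
    [0,0,0],
    [0,0,0],
    [0,0,0],
    [0,0,0],
    [0,0,0],
    [0,0,0],
    [0,0,0],
    [0,0,0],
    [0,0,0],
  ],
)

```text
clock: 39.72
position: [0.5059, 0.2578, 0.2044]
tool_rot: [3.132, -0.005, 1.69]
force: [-0.7, 0.1, -0.5]
grip_width: 0.0856
```

```bash
python3 - <<'E'
from h import *
s=bot.observe();print(s["position"],s["clock"],s["force"])
im=grab_frame("scene");cv2.imwrite("pics/s13.png",im)
t=grab_frame("top");cv2.imwrite("pics/t13.png",t)
a=cv2.resize(im[165:295,140:350],(780,483),interpolation=cv2.INTER_CUBIC)
b=t[90:240,120:400];cv2.imwrite("pics/f13.png",np.vstack([cv2.resize(im[160:290,140:340],(520,338),interpolation=cv2.INTER_CUBIC),cv2.resize(t[100:230,160:360],(520,338-80),interpolation=cv2.INTER_CUBIC)]))
for n in("top",):
    m=mask(t,"red")
    for b in blobs(m,60)[:3]:
        r=cv2.minAreaRect(b);print(r,ray("top",r[0],.031))
E
```

```text
[0.5059 0.2578 0.2044] 39.725 [-0.6641  0.1134 -0.4863]
((204.30715942382812, 188.11093139648438), (23.777193069458008, 34.117645263671875), 83.2901611328125) [0.5125 0.175  0.031 ]
```

View pics/f13.png

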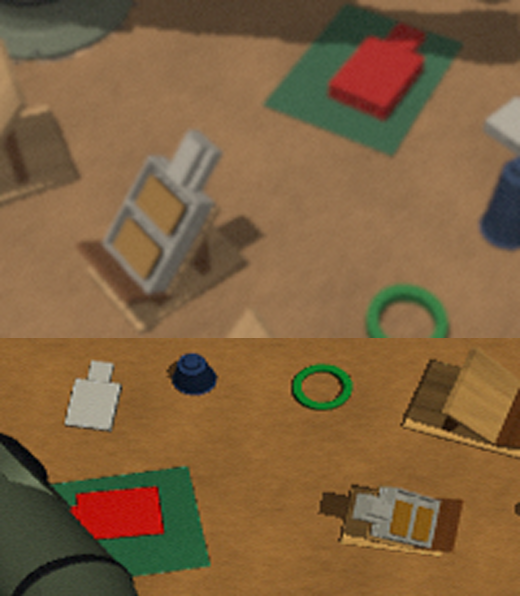

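The white tray sits on the stand with both clasps brass side up, one per pocket. The red tray lies flat on the mat and the arm is clear, so I hand in.

```bash
python3 -c "
from workcell import workorder
print(workorder.job_done())"
```

```text
the job is handed in; nothing more can be done
None
```

The job is done and handed in at about 40 s of the 72 s allowed. I capped the red tray with the larger white one and flipped the pair about its long axis. I then seated it against the stand's ledge, took off the empty red tray and laid it mouth down on the mat.

**Final pictures:**
- The white tray is on the stand against the ledge, with one clasp in each pocket, brass side up.
- The red tray lies flat on the green mat.
- The blue-grey cone and the tape look untouched. The brown cone and the bowl were outside the final crop I viewed, though the arm kept away from both.
- The arm was clear of everything.

**Forces:** The highest wrist reading was about 47 N while capping, below the 120 N limit. It was held through the tray, not the gripper's body.

**What went less than smoothly:**
- Joint 7 reached -2.518 against its -2.52 limit while I was trying a pinch angle. The reading never went past the limit, and I switched to another angle.
- My early estimates of the red tray's position along the slope disagreed by 1 to 4 mm. I settled this by sliding each tray down until I felt the ledge.

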